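# Clamp the storage canister shut

## Robot

A 6-joint arm with a two-finger parallel gripper is mounted at the origin on the work surface. World frame = base frame: x ahead of the robot, y to its left, z up, the work surface at z = 0. Lengths are in m, angles in rad, forces in N, time in s.
With the tool pointing down it reaches from about 0.3 to 0.85 m from the base axis. Payload 5.4 kg.
Tool frame: the origin (TCP) lies between the finger pads; the fingertips stand 25 mm ahead of it and the grasp point (between the pads) lies 6 mm ahead of it; z points along the fingers, y is the line along which they close (so a half turn about z gives the same grasp; the last joint's range is limited). The gripper opens to 85 mm and grips with 20 to 120 N. Pads are 22 mm wide; open, the fingers measure 114 mm over their backs; the gripper's body (76 mm by 85 mm) begins 54 mm behind the grasp point. The pads swing forward as they close: fully open they stand 13 mm farther back than shut.
Start: joints at [0.933, 0.158, 1.597, -0, 1.386, -0.21], TCP at [0.239, 0.523, 0.256] pointing down, gripper open.
Joint ranges: [-2.91, 2.91], [-0.94, 2.29], [0.18, 2.7], [-1.29, 4.43], [0.17, 2.64], [-3, 3]. Speed limits (rad/s): [2.57, 2.57, 3.14, 3.14, 3.14, 3.14].

## Interface

Orientations are given as a unit quaternion [w, x, y, z].
In Python, from workcell import manip gives the robot as it stands.
- The arm moves only by the tool send_rows, never from a script. Its argument "steps" is a list of rows, each a list of 3 entries, a list of its own where there are three numbers: the shift along the tool's x, y, z as a fraction of full scale, then the turn, a rotation vector about the tool's x, y, z as a fraction of full scale, then the gripper's target within -1 to 1 (shut at 1, half-way at 0, fully open at -1). A call has 1 to 10 rows; each row is the pose to reach, as a shift and turn from the pose commanded when the call began, along the tool's axes at that moment; what a row does not reach only later rows make up. Full scale, the value 1, is 1 m for a shift and 1.5 rad for a turn. A row lasts 1/8 s, in which the tool goes at most 62.5 mm and 10.7 degrees, less where a joint would pass 70% of its speed; a pose out of reach is approached as far as the arm can. A call with a number of a shift or a turn outside -1 to 1 is refused whole. A call with a gripper value outside its range is refused whole. The fingers move at their own pace and stop on an object; "grip_force" is the grip in N (left out, the last holds). Time passes only in rows, so rows that repeat a pose let the fingers close. It gives the time, the measured TCP pose, the force, the opening and the grip force at its end, in the units of the state.
- manip.sense(): the state, without advancing time (a new reading comes with each control period).
- manip.get_image(name): name is "scene" or "top"; returns (picture, depth): 400x640x3 uint8, red, green, blue; 400x640 float32, m along the optical axis (not along the pixel's ray), 0 where there is no reading.
- manip.camera_info(name): a dict with "fx", "fy", "cx", "cy" (pixels), "extrinsics" (4x4, takes a point from camera to world coordinates). Camera axes: x right, y down, z forward; pixel columns grow to the right and rows downward; lengths in m; the calibration is good to about 2 mm. A picture is of the moment at which its call begins. camera_info takes no time and is no camera call.
- manip.job_done(): hands the job in; it is judged then, once.
The state is a dict: "time_s": time; "joint_pos": joint angles; "dq": joint speeds; "joint_torque": joint torques, N m; "eef_pos": TCP position; "eef_rot": TCP orientation; "force": force on the tool from outside, world axes, zero at the start; "moment": the same for the moment, N m; "width": opening from 0.0 (shut) to 1.0 (fully open); "gripper_force": force on a finger pad.
Only numpy, scipy, OpenCV 4.12 (cv2) and the standard library are available. Lean on these libraries where they do the work, as an engineer would, in place of code of your own. Each camera call takes 0.05 s, during which the arm holds its last target. There are 200 camera calls.

## Task

Clamp the square storage canister shut: swing its lid down onto the seal, lift the wire bail clear over the lips of the two hooks at the front of the lid and let it down lightly behind them, then press the lever down past centre until it is fully home. Work by feel and force nothing: no hard push on lid or lever, no hard pull on the wire, no scraping or knocking the bail on the hooks. Leave everything else on the worktop where it stands.

Things in the scene. Friction and masses are not known exactly. Their poses are not given: they have to be found in the camera images.
- canister: White stoneware canister, 160 deep x 150 wide x 106 mm tall, 4 mm rubber seal on its rim; too heavy to shift. Origin: centre of underside; x points out of the latch face (outer surface at x = 80), y along that face, z up. Lid, hooks, wire and lever are damaged by a push or pull of more than about 25 N.
- lid (a joint): Angle (rad) of the steel lid, 164 x 154 x 6 mm, hinged opposite the latch at x = -85, z = 112 of the canister: 0 = flat on the seal (top at z = 116), grows as it swings up; starts 0.35 to 0.75 open. The stiff hinge stays where it is left; 1 to 6 N pushes the front edge down.
- lever (a joint): Angle (rad) of the latch lever, a channel 34 mm wide, 58 long, on a pin along y at x = 95, z = 90 of the canister. 0 = home: straight down, outer face at x = 107 (12 mm out from the pin); pi/2 = straight out; rigid stops at 0 and 1.68. Stiff pin (0.22 N m), stays where left. Bail hooked: loads up below about 1.1, past centre below 0.3; then pin friction must still be overcome to push it home.
- bail (a joint): Angle (rad) of the wire bail on the lever. In the canister's x-z plane the bail points from its pin at angle 1.65 + lever + bail (from +x up to +z). A light pin (0.012 N m) keeps it upright; leaning 25 degrees or more it drops; its legs pass outside the lever, so it swings freely past it.
- lid_front (a point): Point on top of the lid, on its middle line, 12 mm in from its latch-side edge. Axes: x towards the latch, z up out of the lid.
- keeper (a point): Where the axis of the bail's bar lies when clamped; axes as the lid's (lid shut: x = 88, z = 126 of the canister). Two hooks on the lid, 7 mm wide at y = 18.5 and -18.5: flat tops 2.5 mm below this point reach 35 mm back from it; a lip in front starts 2.5 mm ahead, 4.5 mm thick, 6 mm above the flat. Between the hooks the lid's top is 10 mm below this point and ends 6 mm behind it.
- bail_bar: The bail's cross bar along y; origin at its middle: a grey grip sleeve 10 mm thick, 26 long, on a bar 5 mm thick, 56 long. Two legs run to the bail's pin, 50.7 to 52.3 mm away (threaded, set differently each time). Only with the lever at its upper stop does the bar clear the lips, by 2.5 to 4 mm. Pulled up by the bar, the lever follows (about 15 N). The bar mars the hooks if rubbed at over 10 N.
- bail_pin (a point): The bail's pin on the lever, along y, 18 mm from the lever's pin, in the direction lever - 1.71 rad (from +x up to +z, canister's x-z plane).
- lever_plate: Face plate of the lever, 34 mm wide, 3 mm thick. Origin: axis of its rolled end (8 mm thick), 54 mm along and 10 mm out from the lever's pin; z points along the plate to the pin's end, x out of its outer face. Clamping up, the lever resists with up to 0.4 N m before centre, so press near this end; below the hooks lean the hand away from the lid.
- colander: Steel colander, 210 mm wide, 95 mm tall, upright, a bystander. Origin: centre of its underside.
- bowl: White ceramic bowl standing upside down, 144 mm wide, 66 mm tall, a bystander. Origin: centre of its underside.
- spatula: Wooden spatula lying flat, 300 mm long, 62 mm wide blade, a bystander. Origin: under its middle.
- tray: Low aluminium tray, 110 x 190 x 18 mm, a bystander. Origin: centre of its underside.
- spice1: Glass spice jar with steel cap, 44 mm wide, 105 mm tall, standing in the tray, a bystander. Origin: centre of its underside.
- spice2: The other spice jar, alike.
- mug: Blue ceramic mug, 82 mm wide, 92 mm tall, a bystander. Origin: centre of its underside.
- bail_wire (a joint): Stretch of the bail's wire along its length (m): 0 slack, 1 mm per 20 N of pull.
Things that resemble listed ones, but are neither listed nor needed, are in the scene too. Leave any purple look-alike of the canister alone.

How it is judged:
On the way, in this order (a step that is already met when the one before it is completed fails the run):
1. the lid is down on its seal (value of joint lid below 0.03 rad), for 0.2 s.
2. the bail's bar lies on the hooks, behind their lips, with the lever still open (value of joint lid below 0.03 rad and x of bail_bar in the frame of keeper between -0.032 and 0.003 m and z of bail_bar in the frame of keeper below 0.003 m and value of joint lever above 0.5 rad), for 0.2 s.
At the end, for the whole second after the job is handed in: Lid shut (within 0.03 rad), lever home (within 0.05 rad), bail bar behind the lips of both hooks (at most 4 mm behind and 3 mm in front of or above its clamped place); bystanders within 25 mm of their start and upright (value of joint lid below 0.03 rad and value of joint lever below 0.05 rad and x of bail_bar in the frame of keeper between -0.004 and 0.003 m and z of bail_bar in the frame of keeper below 0.003 m); the robot touches nothing.
It fails at once if the lid or the lever is pushed with more than 25 N (contact force between any of the fingers, the arm and lid above 25 N or contact force between any of the fingers, the arm and lever_plate above 25 N).
It fails at once if the bail's bar is knocked, scraped or pressed on the lid or its hooks with more than 10 N while the lever is still up (value of joint lever above 1.3 rad and contact force between bail_bar and lid above 10 N).
It fails at once if the bail's wire is pulled or pushed along its length with more than 25 N while the lever is still up (value of joint lever above 1.3 rad and (value of joint bail_wire above 0.00125 m or value of joint bail_wire below -0.00125 m)).
It fails at once if something else on the worktop is shifted by more than 25 mm (distance of any of colander, bowl, spatula, tray, spice1, spice2, mug from where it was at the start of the episode above 0.025 m).
It fails at once if a standing bystander is tipped (angle between any of colander, bowl, tray, spice1, spice2, mug's own z axis and vertical above 0.3 rad).
It also fails if it takes over 72 s, if anything falls off the work surface, if the arm or the gripper's body presses on something with over 40 N, if the wrist force passes 120 N, or if a joint passes its speed limit or range.

## Working session

There is one attempt and no reset: what is moved stays moved. The work goes in short steps, Python scripts to look and compute and a tool call to move; the robot and the scene stay as the last step left them, time stands still between calls to the robot, and variables do not carry over. Pictures are saved under pics/ and viewed, at most 10 in all, crops included, and the job is handed in when it is done.

Besides the shell and the picture viewer there is one more tool, called after "Emit:" as name(argument=value, ...), one argument or row to a line, values as JSON. send_rows: Moves the arm, as the interface text tells. Its arguments: {"type":"object","properties":{"steps":{"type":"array","items":{"type":"array"}},"grip_force":{"type":"number"}},"required":["steps"]}

```bash
mkdir -p pics; ls
python3 - <<'E'
from workcell import manip
import cv2,numpy as np
for n in("scene","top"):
    im,d=manip.get_image(n); cv2.imwrite(f"pics/{n}0.png",im[:,:,::-1]); np.save(f"pics/{n}0.npy",d)
    c=manip.camera_info(n); print(n,c["fx"],c["fy"],c["cx"],c["cy"]);print(np.round(c["extrinsics"],4).tolist())
print(manip.sense())
E
```

```text
pics
scene 432.91053222537056 432.91053222537056 316.85356403495115 197.66075136090308
[[-0.0148, 0.7827, -0.6222, 1.3767], [0.9998, 0.0218, 0.0036, -0.008], [0.0164, -0.622, -0.7828, 1.0989], [0.0, 0.0, 0.0, 1.0]]
top 366.6731891827211 366.6731891827211 315.1331537072126 204.28712646312508
[[0.0243, -0.9851, 0.1704, 0.4168], [-0.9996, -0.0266, -0.0111, -0.0107], [0.0155, -0.17, -0.9853, 0.9815], [0.0, 0.0, 0.0, 1.0]]
{'time_s': 0.1, 'joint_pos': array([ 9.32892485e-01,  1.58942777e-01,  1.59812692e+00, -5.19309468e-06,
        1.38623805e+00, -2.10097498e-01]), 'dq': array([-0.00021554, -0.00175657, -0.00388103, -0.00035701,  0.00090239,
        0.00076078]), 'joint_torque': array([-6.73808099e-04, -3.96991360e+01, -3.32335746e+01, -2.88308984e-04,
        4.32003813e-03, -5.18347929e-05]), 'eef_pos': array([0.23825889, 0.52274753, 0.25542932]), 'eef_rot': array([-3.50476720e-04,  2.12275179e-01,  9.77209554e-01, -7.82659746e-04]), 'force': array([ 0.27636799, -0.21023719, -1.33482788]), 'moment': array([-0.0251541 , -0.06530381, -0.01163873]), 'gripper_force': 0.0, 'width': 0.9952005995717431}
```

View pics/scene0.png

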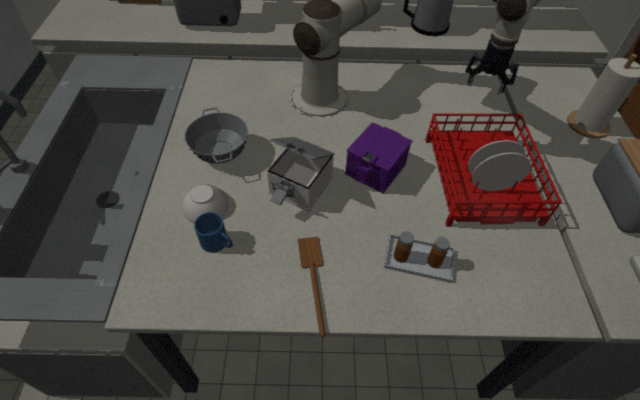

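View pics/top0.png

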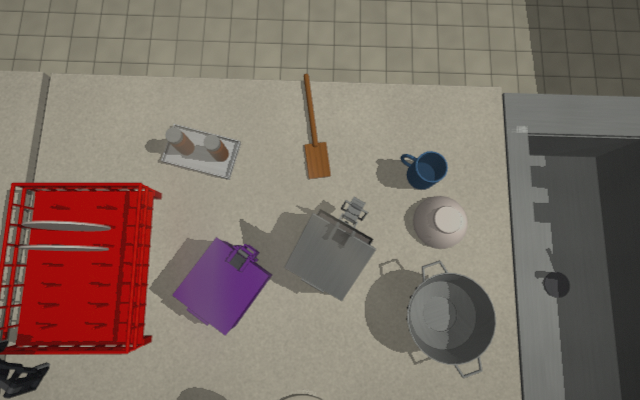

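The white canister is at scene (300,180) / top (330,255), and its lever is at top (352,208). The purple box at scene (378,157) / top (222,285) is the look-alike. The target is the white stoneware one. I'll confirm it with an enlarged crop and a world point cloud.

```bash
cat > h.py <<'E'
import numpy as np,cv2
from workcell import manip
def cloud(n,d):
    c=manip.camera_info(n); v,u=np.mgrid[0:400,0:640]
    P=np.stack([(u-c["cx"])/c["fx"]*d,(v-c["cy"])/c["fy"]*d,d],-1); E=np.array(c["extrinsics"])
    W=P@E[:3,:3].T+E[:3,3]; W[d==0]=np.nan; return W
E
python3 - <<'E'
from h import *
a=cv2.imread("pics/scene0.png")[125:215,250:350]; b=cv2.imread("pics/top0.png")[185:305,270:390]
cv2.imwrite("pics/c1.png",np.hstack([cv2.resize(a,(440,396),interpolation=2),cv2.resize(b,(360,396)[:2],interpolation=2)]))
for n,(r0,r1,c0,c1) in dict(scene=(130,215,255,340),top=(185,310,275,385)).items():
    W=cloud(n,np.load(f"pics/{n}0.npy"))[r0:r1,c0:c1].reshape(-1,3); im=cv2.imread(f"pics/{n}0.png")[r0:r1,c0:c1].reshape(-1,3)
    k=(W[:,2]>0.02); W=W[k]
    print(n,len(W),np.nanmin(W,0),np.nanmax(W,0))
    h,e=np.histogram(W[:,2],bins=np.arange(0.02,.26,.01)); print(h.tolist())
    np.save(f"pics/{n}_pts.npy",W)
# rows of px: top view profile
W=cloud("scene",np.load("pics/scene0.npy"))
for r in range(134,212,4): print(r,[tuple((np.round(W[r,c]*1000)).astype(int)) if np.isfinite(W[r,c,0]) else 0 for c in range(264,336,8)])
E
```

```text
scene 2854 [ 0.35038943 -0.16047813  0.02012577] [0.59669744 0.04788768 0.23757277]
[174, 176, 181, 200, 161, 156, 278, 299, 287, 214, 53, 96, 53, 62, 50, 54, 56, 45, 89, 133, 23, 14, 0]
top 5324 [ 0.34539909 -0.16122779  0.03807936] [0.59349407 0.04579686 0.23595593]
[0, 2, 28, 29, 25, 30, 133, 213, 204, 247, 408, 466, 414, 426, 438, 442, 473, 434, 485, 374, 30, 23, 0]
134 [(np.int64(213), np.int64(-200), np.int64(2)), (np.int64(210), np.int64(-172), np.int64(0)), (np.int64(211), np.int64(-142), np.int64(1)), (np.int64(210), np.int64(-113), np.int64(2)), (np.int64(215), np.int64(-83), np.int64(7)), (np.int64(211), np.int64(-54), np.int64(5)), (np.int64(206), np.int64(-25), np.int64(0)), (np.int64(207), np.int64(4), np.int64(2)), (np.int64(205), np.int64(34), np.int64(2))]
138 [(np.int64(237), np.int64(-198), np.int64(5)), (np.int64(238), np.int64(-169), np.int64(7)), (np.int64(421), np.int64(-119), np.int64(183)), (np.int64(388), np.int64(-97), np.int64(152)), (np.int64(360), np.int64(-74), np.int64(126)), (np.int64(226), np.int64(-54), np.int64(-2)), (np.int64(228), np.int64(-25), 
[... 6889 characters left out ...]
19), np.int64(5)), (np.int64(539), np.int64(-94), np.int64(-1)), (np.int64(540), np.int64(-69), np.int64(0)), (np.int64(551), np.int64(-43), np.int64(17)), (np.int64(539), np.int64(-18), np.int64(2)), (np.int64(538), np.int64(8), np.int64(1)), (np.int64(539), np.int64(33), np.int64(3))]
210 [(np.int64(557), np.int64(-169), np.int64(-1)), (np.int64(556), np.int64(-144), np.int64(-2)), (np.int64(560), np.int64(-118), np.int64(5)), (np.int64(559), np.int64(-93), np.int64(4)), (np.int64(555), np.int64(-68), np.int64(1)), (np.int64(558), np.int64(-43), np.int64(5)), (np.int64(555), np.int64(-18), np.int64(2)), (np.int64(551), np.int64(8), np.int64(-3)), (np.int64(554), np.int64(33), np.int64(2))]
```

View pics/c1.png

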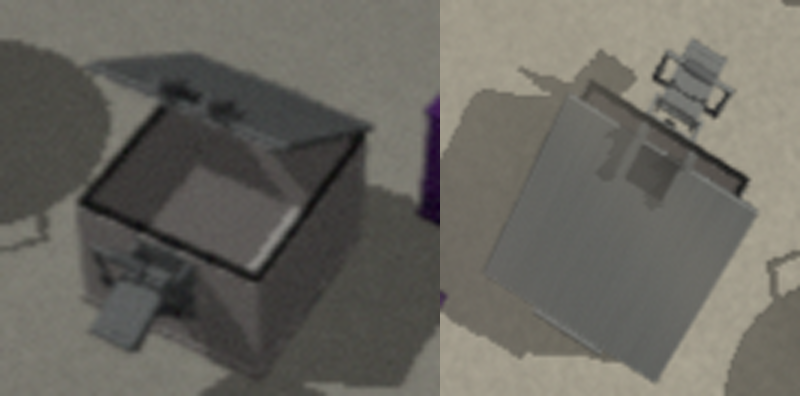

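The crop confirms it: white body, steel lid half open with two hooks (left panel 180,90 and 225,110), lever sticking out (130,315), bail upright above the lever. Next I'll fit planes for the pose.

```bash
cat > fit.py <<'E'
from h import *
from scipy.optimize import least_squares
S=np.load("pics/scene_pts.npy");T=np.load("pics/top_pts.npy")
def loc(p,q): # world->canister
    c,s=np.cos(q[2]),np.sin(q[2]); d=p-[q[0],q[1],0]; return np.c_[c*d[:,0]+s*d[:,1],-s*d[:,0]+c*d[:,1],d[:,2]]
if __name__=="__main__":
    q=np.array([.47,-.04,-.5])
    for it in range(6):
        L=loc(S,q); t=.015 if it<3 else .006
        A=S[(abs(L[:,0]-80)<1e9)&(abs(L[:,0]-.08)<t)&(abs(L[:,1])<.065)&(L[:,2]>.02)&(L[:,2]<.095)&((abs(L[:,1])>.035)|(L[:,2]<.03))]
        B=S[(abs(L[:,1]-.075)<t)&(abs(L[:,0])<.07)&(L[:,2]>.02)&(L[:,2]<.095)]
        r=least_squares(lambda q:np.r_[loc(A,q)[:,0]-.08,loc(B,q)[:,1]-.075],q,loss="soft_l1",f_scale=.002); q=r.x; print(q,len(A),len(B))
    L=loc(T,q); 
    k=(abs(L[:,1])<.07)&(L[:,2]>.13)&(L[:,0]<.05)&(abs(L[:,1])>.03)
    M=L[k]; c,_=np.linalg.lstsq(np.c_[M[:,0],M[:,1],np.ones(len(M))],M[:,2],rcond=None)[:2]; print("lid",np.arctan(c[0]),c)
    LS=loc(S,q); 
    lid=L[(L[:,2]>.13)]; print("lid y range",np.percentile(lid[:,1],[.5,99.5]),"x",np.percentile(lid[:,0],[.5,99.5]))
    for nm,X in (("S",LS),("T",L)):
        k=(X[:,0]>.088)&(abs(X[:,1])<.05); X=X[k]; X=X[np.argsort(X[:,0])]
        print(nm,len(X)); print((X[::max(1,len(X)//45)]*1000).round().astype(int).tolist())
    np.save("pics/q.npy",q)
E
python3 fit.py
```

```text
[ 0.53118818  0.08936663 -0.48182742] 144 0
[ 0.53118818  0.08936663 -0.48182742] 0 0
[ 0.53118818  0.08936663 -0.48182742] 0 0
[ 0.53118818  0.08936663 -0.48182742] 0 0
[ 0.53118818  0.08936663 -0.48182742] 0 0
[ 0.53118818  0.08936663 -0.48182742] 0 0
lid 0.0 [0. 0. 0.]
lid y range [-0.24372128 -0.09161983] x [-0.06742847  0.123068  ]
S 0
[]
T 0
[]
```

```bash
sed -i 's/\[.47,-.04,-.5\]/[.4545,-.059,-.5]/' fit.py; python3 fit.py
```

```text
[ 0.45383976 -0.05787118 -0.49066426] 206 314
[ 0.45388126 -0.05789915 -0.49138587] 204 314
[ 0.4538654  -0.05789156 -0.49119302] 202 314
[ 0.45387299 -0.05789519 -0.49128525] 203 314
[ 0.45387299 -0.05789519 -0.49128525] 203 314
[ 0.45387299 -0.05789519 -0.49128525] 203 314
lid 0.6418963805270427 [ 0.74749562 -0.00323367  0.18064242]
lid y range [-0.0774576   0.07453146] x [-0.0670402  0.1233191]
S 315
[[88, 20, 82], [92, 22, 92], [97, 11, 100], [99, 2, 107], [105, -1, 97], [107, 14, 99], [109, -13, 99], [110, 12, 96], [112, 17, 100], [112, -28, 102], [113, -7, 96], [114, -2, 101], [115, 29, 102], [116, -16, 99], [117, -15, 91], [118, 14, 96], [119, 32, 113], [120, -13, 101], [121, 8, 95], [121, 21, 131], [122, 31, 120], [123, -8, 92], [123, 22, 129], [124, 3, 141], [125, 13, 130], [125, 4, 93], [126, -10, 136], [126, 11, 140], [127, -6, 89], [128, 5, 138], [128, 13, 92], [130, 0, 137], [132, 8, 88], [134, 2, 91], [135, 17, 93], [136, -4, 86], [139, 12, 89], [140, 6, 86], [142, 0, 84], [144, -10, 85], [145, 5, 86], [147, 14, 84], [150, -10, 82], [151, -16, 85], [152, 17, 88]]
T 435
[[88, 17, 97], [91, -1, 92], [92, 3, 51], [93, 14, 98], [94, 9, 94], [95, 12, 93], [96, -17, 102], [97, -22, 100], [98, 20, 99], [99, 18, 100], [101, -1, 100], [102, -8, 100], [104, -16, 99], [106, 2, 98], [108, 3, 100], [109, 6, 98], [109, 15, 98], [110, 9, 97], [111, 17, 85], [112, 2, 96], [113, -31, 99], [113, -29, 105], [115, -31, 106], [115, 6, 93], [117, 28, 109], [118, -6, 135], [118, -11, 133], [119, 2, 132], [119, -13, 133], [120, -17, 91], [121, -15, 132], [121, -28, 123], [121, -17, 134], [122, -10, 91], [123, -1, 135], [123, -12, 92], [124, 21, 135], [124, 11, 134], [125, 9, 93], [127, -18, 92], [138, -11, 85], [139, -13, 84], [141, -6, 86], [143, 1, 85], [145, 13, 83], [147, 5, 83], [148, 6, 86], [150, -7, 87], [152, -15, 83]]
```

Emit:
send_rows(
  steps=[
    [[0, 0, -0.05], [0, 0, 0.1], 1],
    [[-0.02, -0.02, -0.09], [0, 0, 0.2], 1],
    [[-0.06, -0.055, -0.1], [0, 0, 0.3], 1],
    [[-0.1, -0.09, -0.1], [0, 0, 0.4], 1],
    [[-0.14, -0.13, -0.1], [0, 0, 0.5], 1],
    [[-0.18, -0.17, -0.1], [0, 0, 0.6], 1],
    [[-0.22, -0.21, -0.1], [0, 0, 0.7], 1],
    [[-0.26, -0.25, -0.1], [0, 0, 0.8], 1],
    [[-0.3, -0.29, -0.1], [0, 0, 0.9], 1],
    [[-0.34, -0.32, -0.1], [0, 0, 1.0], 1],
  ],
  grip_force=40,
)

```text
time_s: 1.35
eef_pos: [0.4153, 0.089, 0.3561]
eef_rot: [-0.0, 0.823, 0.568, 0.0]
force: [0.7, 0.1, 0.5]
width: 0.001
gripper_force: 0.0
```

```bash
cat >> h.py <<'E'
from scipy.spatial.transform import Rotation as Ro
q=np.array([.45387,-.05790,-.49129])
C=Ro.from_euler("z",q[2])
def c2w(p): return C.apply(np.array(p)/1000.)+[q[0],q[1],0]
def w2c(p): return C.inv().apply(np.array(p)-[q[0],q[1],0])*1000
def Rt(phi): # tool leaning phi outwards; tool y in canister x-z plane, x = -can y (down: y=+x can, z=-z)
    y=np.array([np.cos(phi),0,-np.sin(phi)]); z=np.array([-np.sin(phi),0,-np.cos(phi)]); x=np.cross(y,z)
    return C*Ro.from_matrix(np.c_[x,y,z])
def now():
    s=manip.sense(); w=s["eef_rot"]; return s,Ro.from_quat(np.r_[w[1:],w[0]])
def goto(p,phi): # canister mm of TCP
    s,R=now(); T=Rt(phi); d=R.inv().apply(c2w(p)-s["eef_pos"]); r=(R.inv()*T).as_rotvec()/1.5
    print("shift",d.round(4),"turn",r.round(4)); 
def st():
    s,R=now(); print("t",s["time_s"].__round__(2),"can tcp",w2c(s["eef_pos"]).round(2),"F(can)",C.inv().apply(s["force"]).round(2),"M",C.inv().apply(s["moment"]).round(2),"w",round(s["width"],3),"gf",round(float(s["gripper_force"]),1),"rot err deg",np.degrees((Rt(0).inv()*R).as_rotvec()).round(2),"J",s["joint_pos"].round(2))
E
python3 -c "
from h import *
st(); goto([35,0,275],0)"
```

```text
t 1.35 can tcp [-103.34  111.36  356.09] F(can) [0.61 0.45 0.54] M [-0.   -0.02 -0.  ] w 0.001 gf 0.0 rot err deg [-0.    0.   -7.36] J [-0.08 -0.3   1.83  0.    1.6   0.29]
shift [-0.1282  0.1229  0.0811] turn [ 0.     -0.      0.0856]
```

Emit:
send_rows(
  steps=[
    [[-0.04, 0.04, 0.0], [0, 0, 0.04], 1],
    [[-0.085, 0.08, 0.02], [0, 0, 0.086], 1],
    [[-0.128, 0.123, 0.05], [0, 0, 0.086], 1],
    [[-0.128, 0.123, 0.07], [0, 0, 0.086], 1],
    [[-0.128, 0.123, 0.081], [0, 0, 0.086], 1],
    [[-0.128, 0.123, 0.081], [0, 0, 0.086], 1],
  ],
)

```text
time_s: 2.1
eef_pos: [0.4851, -0.0712, 0.2747]
eef_rot: [-0.001, 0.856, 0.517, -0.0]
force: [0.3, 0.9, 1.4]
width: 0.001
gripper_force: 0.0
```

```bash
python3 -c "
from h import *
st(); goto([35,0,240],0)"
```

```text
t 2.1 can tcp [ 33.82   3.01 274.66] F(can) [-0.13  0.99  1.42] M [ 0.01  0.07 -0.03] w 0.001 gf 0.0 rot err deg [ 0.1  -0.   -0.35] J [-0.39 -0.08  1.8   0.    1.42  0.09]
shift [-0.003   0.0012  0.0347] turn [-0.0012  0.      0.004 ]
```

Emit:
send_rows(
  steps=[
    [[-0.003, 0.001, 0.02], [0, 0, 0.004], 1],
    [[-0.003, 0.001, 0.03], [0, 0, 0.004], 1],
    [[-0.003, 0.001, 0.036], [0, 0, 0.004], 1],
    [[-0.003, 0.001, 0.042], [0, 0, 0.004], 1],
    [[-0.003, 0.001, 0.048], [0, 0, 0.004], 1],
    [[-0.003, 0.001, 0.054], [0, 0, 0.004], 1],
    [[-0.003, 0.001, 0.06], [0, 0, 0.004], 1],
    [[-0.003, 0.001, 0.066], [0, 0, 0.004], 1],
    [[-0.003, 0.001, 0.072], [0, 0, 0.004], 1],
  ],
)

```text
time_s: 3.22
eef_pos: [0.4852, -0.0751, 0.2029]
eef_rot: [0.0, 0.858, 0.514, 0.0]
force: [0.8, -0.3, 2.4]
width: 0.003
gripper_force: 0.8
```

Emit:
send_rows(
  steps=[
    [[0, 0, 0.006], [0, 0, 0], 1],
    [[0, 0, 0.012], [0, 0, 0], 1],
    [[0, 0, 0.018], [0, 0, 0], 1],
    [[0, 0, 0.024], [0, 0, 0], 1],
    [[0, 0, 0.03], [0, 0, 0], 1],
    [[0, 0, 0.036], [0, 0, 0], 1],
    [[0, 0, 0.042], [0, 0, 0], 1],
  ],
)

```text
time_s: 4.1
eef_pos: [0.4852, -0.0751, 0.1609]
eef_rot: [0.0, 0.858, 0.514, 0.0]
force: [1.3, -1.0, 1.9]
width: 0.002
gripper_force: 0.7
```

Emit:
send_rows(
  steps=[
    [[0, 0, 0.004], [0, 0, 0], 1],
    [[0, 0, 0.008], [0, 0, 0], 1],
    [[0, 0, 0.012], [0, 0, 0], 1],
    [[0, 0, 0.015], [0, 0, 0], 1],
    [[0, 0, 0.017], [0, 0, 0], 1],
  ],
)

```text
time_s: 4.72
eef_pos: [0.4852, -0.0751, 0.1442]
eef_rot: [0.0, 0.858, 0.514, 0.0]
force: [0.8, -1.3, 2.3]
width: 0.0
gripper_force: 0.7
```

Emit:
send_rows(
  steps=[
    [[0, 0, 0.001], [0, 0, 0], 1],
    [[0, 0, 0.001], [0, 0, 0], 1],
  ],
)

```text
time_s: 4.97
eef_pos: [0.4849, -0.075, 0.1431]
eef_rot: [-0.0, 0.858, 0.514, -0.0]
force: [0.1, -0.3, 0.7]
width: 0.004
gripper_force: 0.3
```

Emit:
send_rows(
  steps=[
    [[0, 0, 0.0007], [0, 0, 0], 1],
    [[0, 0, 0.0007], [0, 0, 0], 1],
  ],
)

```text
time_s: 5.22
eef_pos: [0.485, -0.075, 0.1425]
eef_rot: [-0.0, 0.858, 0.514, -0.0]
force: [-0.4, -1.3, 1.4]
width: 0.002
gripper_force: 0.4
```

Emit:
send_rows(
  steps=[
    [[0, 0, 0.0007], [0, 0, 0], 1],
    [[0, 0, 0.0007], [0, 0, 0], 1],
  ],
)

```text
time_s: 5.48
eef_pos: [0.485, -0.075, 0.1417]
eef_rot: [-0.0, 0.858, 0.514, -0.0]
force: [-0.5, -0.4, 0.8]
width: 0.0
gripper_force: 0.4
```

Emit:
send_rows(
  steps=[
    [[0, 0, 0.0007], [0, 0, 0], 1],
    [[0, 0, 0.0007], [0, 0, 0], 1],
  ],
)

```text
time_s: 5.72
eef_pos: [0.485, -0.0751, 0.1411]
eef_rot: [-0.0, 0.858, 0.514, -0.0]
force: [-1.2, 0.5, 0.8]
width: 0.004
gripper_force: 0.3
```

```bash
python3 -c "
from h import *
st()"
```

```text
t 5.72 can tcp [ 35.57  -0.42 141.06] F(can) [-1.29 -0.1   0.8 ] M [-0.05  0.05  0.01] w 0.004 gf 0.3 rot err deg [ 0.02 -0.    0.04] J [-0.4   0.07  1.94 -0.    1.14  0.09]
```

Emit:
send_rows(
  steps=[
    [[0, 0, 0.0007], [0, 0, 0], 1],
    [[0, 0, 0.0007], [0, 0, 0], 1],
  ],
)

```text
time_s: 5.98
eef_pos: [0.4851, -0.0751, 0.1409]
eef_rot: [-0.0, 0.858, 0.514, -0.0]
force: [-1.9, 0.9, 4.5]
width: -0.001
gripper_force: 2.5
```

Emit:
send_rows(
  steps=[
    [[0, 0, 0.0007], [0, 0, 0], 1],
    [[0, 0, 0.0007], [0, 0, 0], 1],
  ],
)

```text
time_s: 6.22
eef_pos: [0.4851, -0.0751, 0.1407]
eef_rot: [-0.0, 0.858, 0.514, -0.0]
force: [-4.0, 1.0, 9.5]
width: -0.003
gripper_force: 4.5
```

Run:
```python
from h import *
st()
o=[]
for n in("scene","top"):
    im,d=manip.get_image(n); cv2.imwrite(f"pics/{n}1.png",im[:,:,::-1]); np.save(f"pics/{n}1.npy",d)
    W=cloud(n,d); L=w2c(W.reshape(-1,3)); k=(abs(L[:,0])<75)&(abs(L[:,1])<70)&(L[:,2]>105)&(L[:,2]<135)&((abs(L[:,1])>35)); M=L[k]; 
    print(n,len(M)); c=np.linalg.lstsq(np.c_[M[:,0],M[:,1],np.ones(len(M))],M[:,2],rcond=None)[0]; print(c)
a=cv2.imread("pics/scene1.png")[105:215,240:350]; b=cv2.imread("pics/top1.png")[185:305,270:390]
cv2.imwrite("pics/c2.png",np.hstack([cv2.resize(a,(400,400),interpolation=2),cv2.resize(b,(400,400),interpolation=2)]))
```

```text
t 6.22 can tcp [ 35.68  -0.38 140.65] F(can) [-4.05 -0.99  9.54] M [-0.14  0.85  0.02] w -0.003 gf 4.5 rot err deg [ 0.02 -0.01  0.03] J [-0.4   0.07  1.94 -0.    1.14  0.09]
scene 566
[-4.71847567e-03 -4.24953115e-03  1.17497435e+02]
top 714
[-2.60892967e-03  1.24502660e-04  1.15658670e+02]
```

View pics/c2.png

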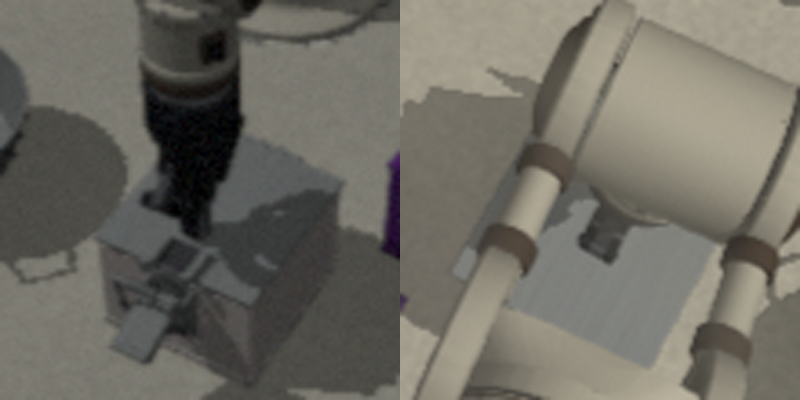

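Both views show the lid flat on the seal (plane z about 116) and the force at 9.5 N. I'll back off and hover over the bail bar.

Emit:
send_rows(
  steps=[
    [[0, 0, -0.03], [0, 0, 0], 1],
    [[0, 0, -0.06], [0, 0, 0], 1],
    [[0, 0.04, -0.065], [0, 0, 0], 0.3],
    [[0, 0.087, -0.065], [0, 0, 0], 0.3],
    [[0, 0.087, -0.065], [0, 0, 0], 0.3],
    [[0, 0.087, -0.065], [0, 0, 0], 0.3],
  ],
)

```text
time_s: 7.08
eef_pos: [0.5613, -0.1158, 0.2041]
eef_rot: [-0.001, 0.858, 0.514, -0.0]
force: [-0.3, 0.4, 0.1]
width: 0.354
gripper_force: 0.0
```

Run:
```python
from h import *
st(); goto([122.5,0,151],0)
n="scene"
im,d=manip.get_image(n); cv2.imwrite(f"pics/{n}2.png",im[:,:,::-1]); np.save(f"pics/{n}2.npy",d)
L=w2c(cloud(n,d).reshape(-1,3)); k=(L[:,0]>86)&(abs(L[:,1])<35)&(L[:,2]<155)&(L[:,2]>118)&(L[:,0]<140); M=L[k]; M=M[np.argsort(M[:,1])]; print(M[::2].round().astype(int).tolist())
cv2.imwrite("pics/c3.png",cv2.resize(im[120:220,240:340,::-1],(600,600),interpolation=2))
```

```text
t 7.08 can tcp [122.09  -0.4  204.11] F(can) [-0.49  0.22  0.09] M [-0.02 -0.07  0.02] w 0.354 gf 0.0 rot err deg [0.08 0.   0.04] J [-0.41  0.2   1.66  0.    1.29  0.08]
shift [0.0004 0.0005 0.0531] turn [-0.0009 -0.     -0.0004]
[[119, -29, 132], [126, -28, 134], [119, -26, 120], [124, -25, 134], [123, -22, 135], [122, -20, 135], [96, -19, 132], [125, -17, 135], [89, -17, 122], [96, -17, 120], [124, -15, 131], [87, -15, 121], [87, -14, 126], [124, -11, 138], [126, -10, 136], [126, -7, 133], [122, -6, 139], [125, -4, 134], [123, -2, 137], [127, 1, 135], [124, 2, 137], [122, 4, 136], [126, 7, 137], [129, 9, 137], [125, 10, 138], [127, 11, 136], [124, 13, 138], [120, 14, 135], [124, 16, 135], [122, 18, 135], [96, 19, 131], [97, 19, 123], [87, 20, 123], [95, 21, 122], [97, 22, 120], [91, 23, 120], [87, 24, 125], [126, 27, 135], [119, 29, 124], [120, 30, 122]]
```

View pics/c3.png

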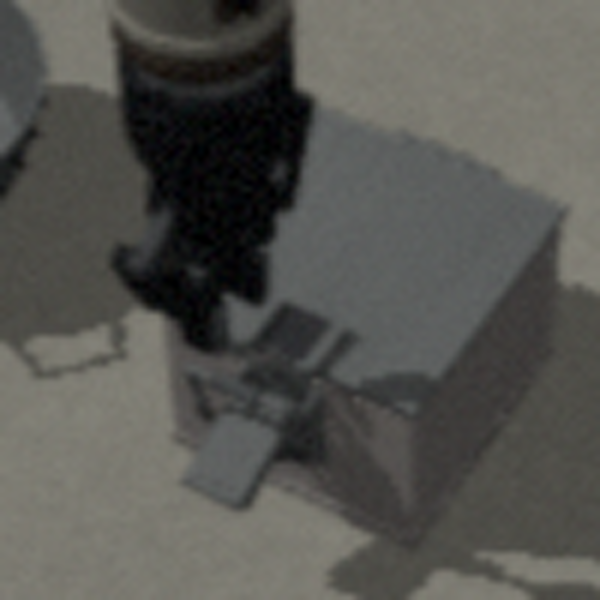

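Run:
```python
from h import *
d=np.load("pics/scene2.npy"); L=w2c(cloud("scene",d).reshape(-1,3))
k=(abs(L[:,0]-122)<60)&(abs(L[:,1])<60)&(L[:,2]<215)&(L[:,2]>165); M=L[k]
for lo in range(165,215,5):
    m=M[(M[:,2]>=lo)&(M[:,2]<lo+5)]
    if len(m): print(lo,len(m),m.min(0).round(),m.max(0).round(),np.round(np.sort(m[:,1])[::max(1,len(m)//10)]), np.round(np.sort(m[:,0])[::max(1,len(m)//10)]))
```

```text
180 5 [106. -11. 182.] [109.   2. 184.] [-11.  -6.  -5.  -1.   2.] [106. 108. 108. 108. 109.]
185 15 [103. -11. 186.] [150.  11. 189.] [-11.  -7.   2.   2.   4.   5.   6.   6.   7.   8.   8.   9.   9.  10.
  11.] [103. 106. 106. 108. 108. 108. 109. 109. 110. 141. 144. 144. 147. 148.
 150.]
190 16 [101. -10. 190.] [152.  10. 195.] [-10.  -7.  -7.  -4.  -3.  -3.   0.   1.   3.   3.   5.   6.   8.   9.
   9.  10.] [101. 108. 108. 108. 108. 109. 109. 109. 110. 110. 139. 144. 147. 150.
 151. 152.]
195 20 [103.  -9. 195.] [153.  10. 200.] [-9. -6. -5.  0.  1.  4.  5.  7.  8. 10.] [103. 107. 109. 109. 110. 140. 145. 147. 152. 153.]
200 16 [101.  -6. 200.] [152.  11. 205.] [-6. -5. -3. -2.  3.  4.  4.  7.  7.  8.  9.  9. 10. 10. 10. 11.] [101. 104. 108. 109. 109. 109. 109. 140. 140. 144. 146. 147. 151. 151.
 152. 152.]
205 20 [ 94.  -4. 206.] [154.   9. 210.] [-4.  1.  3.  3.  4.  6.  7.  8.  9.  9.] [ 94. 102. 106. 108. 109. 110. 138. 143. 146. 151.]
210 10 [105.  -2. 211.] [154.  10. 215.] [-2. -0.  1.  4.  5.  6.  6.  8.  9. 10.] [105. 107. 109. 109. 140. 143. 148. 150. 152. 154.]
```

Emit:
send_rows(
  steps=[
    [[0, 0.001, 0.02], [0, 0, 0], 0.3],
    [[0, 0.001, 0.04], [0, 0, 0], 0.3],
    [[0, 0.001, 0.05], [0, 0, 0], 0.3],
    [[0, 0.001, 0.053], [0, 0, 0], 0.3],
    [[0, 0.001, 0.053], [0, 0, 0], 0.3],
    [[0, 0.001, 0.053], [0, 0, 0], 0.6],
    [[0, 0.001, 0.053], [0, 0, 0], 0.9],
    [[0, 0.001, 0.053], [0, 0, 0], 1],
    [[0, 0.001, 0.053], [0, 0, 0], 1],
    [[0, 0.001, 0.053], [0, 0, 0], 1],
  ],
  grip_force=40,
)

```text
time_s: 8.38
eef_pos: [0.5632, -0.1169, 0.1524]
eef_rot: [0.001, 0.858, 0.514, 0.0]
force: [-0.0, -0.4, 4.2]
width: 0.094
gripper_force: 39.3
```

```bash
python3 -c "
from h import *
st()"
```

```text
t 8.38 can tcp [124.23  -0.43 152.42] F(can) [ 0.15 -0.35  4.24] M [-0.02  0.    0.02] w 0.094 gf 39.3 rot err deg [-0.08  0.01  0.04] J [-0.41  0.26  1.7  -0.    1.19  0.08]
```

Emit:
send_rows(
  steps=[
    [[0, 0, -0.001], [0, 0, 0], 1],
    [[0, 0, -0.002], [0, 0, 0], 1],
    [[0, 0, -0.003], [0, 0, 0], 1],
    [[0, 0, -0.003], [0, 0, 0], 1],
  ],
)

```text
time_s: 8.88
eef_pos: [0.5619, -0.1162, 0.1535]
eef_rot: [-0.001, 0.858, 0.514, -0.001]
force: [1.7, -0.5, -5.6]
width: 0.092
gripper_force: 38.9
```

```bash
python3 -c "
from h import *
st()"
```

```text
t 8.88 can tcp [122.77  -0.47 153.52] F(can) [ 1.73  0.41 -5.63] M [ 0.14 -0.31 -0.09] w 0.092 gf 38.9 rot err deg [ 0.14 -0.    0.04] J [-0.41  0.26  1.7   0.    1.19  0.08]
```

Emit:
send_rows(
  steps=[
    [[0, 0, -0.0005], [0, 0, 0], 1],
    [[0, 0, -0.001], [0, 0, 0], 1],
    [[0, 0, -0.001], [0, 0, 0], 1],
  ],
)

```text
time_s: 9.25
eef_pos: [0.5615, -0.1161, 0.1542]
eef_rot: [-0.001, 0.858, 0.514, -0.001]
force: [0.4, 1.8, -12.7]
width: 0.091
gripper_force: 38.7
```

Emit:
send_rows(
  steps=[
    [[0, 0, -0.0005], [0, 0, 0], 1],
    [[0, 0, -0.001], [0, 0, 0], 1],
    [[0, 0, -0.001], [0, 0, 0], 1],
  ],
)

```text
time_s: 9.62
eef_pos: [0.5621, -0.1164, 0.1563]
eef_rot: [-0.001, 0.858, 0.514, -0.001]
force: [-0.4, 1.5, -15.7]
width: 0.088
gripper_force: 38.8
```

Emit:
send_rows(
  steps=[
    [[0, 0, -0.0005], [0, 0, 0], 1],
    [[0, 0, -0.001], [0, 0, 0], 1],
    [[0, 0, -0.001], [0, 0, 0], 1],
  ],
)

```text
time_s: 10.0
eef_pos: [0.5628, -0.1167, 0.158]
eef_rot: [0.0, 0.858, 0.514, 0.0]
force: [-0.9, 2.0, -14.2]
width: 0.092
gripper_force: 38.9
```

Emit:
send_rows(
  steps=[
    [[0, 0, -0.0005], [0, 0, 0], 1],
    [[0, 0, -0.001], [0, 0, 0], 1],
    [[0, 0, -0.001], [0, 0, 0], 1],
  ],
)

```text
time_s: 10.38
eef_pos: [0.5629, -0.1168, 0.159]
eef_rot: [0.0, 0.858, 0.514, 0.0]
force: [0.1, 1.1, -14.5]
width: 0.089
gripper_force: 38.9
```

Emit:
send_rows(
  steps=[
    [[0, 0, -0.0005], [0, 0, 0], 1],
    [[0, 0, -0.001], [0, 0, 0], 1],
    [[0, 0, -0.001], [0, 0, 0], 1],
  ],
)

```text
time_s: 10.75
eef_pos: [0.5629, -0.1168, 0.16]
eef_rot: [0.0, 0.858, 0.514, 0.0]
force: [0.7, 0.5, -14.3]
width: 0.095
gripper_force: 38.8
```

```bash
cat > lev.py <<'E'
from h import *
import sys
n="scene"
im,d=manip.get_image(n); L=w2c(cloud(n,d).reshape(-1,3))
k=(L[:,0]>126)&(L[:,0]<165)&(abs(L[:,1])<16)&(L[:,2]<120)&(L[:,2]>20); M=L[k]
# outer face: points along 54, out 12
from scipy.optimize import least_squares
def res(t): 
    t=t[0]; return (M[:,0]-95)*np.cos(t)+(M[:,2]-90)*np.sin(t)-12
r=least_squares(res,[1.5],loss="soft_l1",f_scale=2); print("lever",r.x,"n",len(M),"xmax",M[:,0].max() if len(M) else 0); st()
E
python3 lev.py
```

```text
lever [1.58405358] n 93 xmax 154.29287034442757
t 10.8 can tcp [123.89  -0.44 160.  ] F(can) [ -0.35   0.19 -14.64] M [ 0.1  -0.21 -0.06] w 0.087 gf 38.8 rot err deg [-0.03  0.    0.04] J [-0.41  0.25  1.69 -0.    1.2   0.08]
```

Emit:
send_rows(
  steps=[
    [[0, 0, -0.0005], [0, 0, 0], 1],
    [[0, 0, -0.001], [0, 0, 0], 1],
    [[0, 0, -0.001], [0, 0, 0], 1],
  ],
)

```text
time_s: 11.18
eef_pos: [0.5628, -0.1167, 0.1609]
eef_rot: [0.0, 0.858, 0.514, 0.0]
force: [0.2, 0.8, -14.1]
width: 0.093
gripper_force: 38.8
```

Emit:
send_rows(
  steps=[
    [[0, 0, -0.0005], [0, 0, 0], 1],
    [[0, 0, -0.0005], [0, 0, 0], 1],
  ],
)

```text
time_s: 11.42
eef_pos: [0.5628, -0.1167, 0.1614]
eef_rot: [0.0, 0.858, 0.514, 0.0]
force: [0.6, 0.5, -14.6]
width: 0.092
gripper_force: 38.8
```

Emit:
send_rows(
  steps=[
    [[0, 0, -0.0003], [0, 0, 0], 1],
    [[0, 0, -0.0003], [0, 0, 0], 1],
  ],
)

```text
time_s: 11.68
eef_pos: [0.5628, -0.1167, 0.1616]
eef_rot: [0.0, 0.858, 0.514, 0.0]
force: [0.4, 1.1, -13.8]
width: 0.089
gripper_force: 38.9
```

```bash
python3 lev.py
```

```text
lever [1.66663623] n 84 xmax 154.10896892262977
t 11.72 can tcp [123.77  -0.47 161.66] F(can) [  1.15   0.49 -13.62] M [ 0.1  -0.29 -0.01] w 0.09 gf 38.9 rot err deg [-0.01  0.    0.04] J [-0.41  0.25  1.69 -0.    1.21  0.08]
```

Lever at about 1.66, nearly at its stop. I'll go on in fine steps until the force rises.

Emit:
send_rows(
  steps=[
    [[0, 0, -0.0003], [0, 0, 0], 1],
    [[0, 0, -0.0003], [0, 0, 0], 1],
  ],
)

```text
time_s: 11.98
eef_pos: [0.5627, -0.1167, 0.1619]
eef_rot: [0.0, 0.858, 0.514, 0.0]
force: [0.8, -0.8, -14.6]
width: 0.087
gripper_force: 38.8
```

Emit:
send_rows(
  steps=[
    [[0, 0, -0.0003], [0, 0, 0], 1],
    [[0, 0, -0.0003], [0, 0, 0], 1],
  ],
)

```text
time_s: 12.22
eef_pos: [0.5627, -0.1167, 0.1622]
eef_rot: [0.0, 0.858, 0.514, 0.0]
force: [0.7, 0.3, -15.0]
width: 0.091
gripper_force: 38.8
```

Emit:
send_rows(
  steps=[
    [[0, 0, -0.0003], [0, 0, 0], 1],
    [[0, 0, -0.0003], [0, 0, 0], 1],
  ],
)

```text
time_s: 12.48
eef_pos: [0.5627, -0.1167, 0.1625]
eef_rot: [0.0, 0.858, 0.514, -0.0]
force: [0.3, -0.1, -13.5]
width: 0.091
gripper_force: 38.8
```

Emit:
send_rows(
  steps=[
    [[0, 0, -0.0003], [0, 0, 0], 1],
    [[0, 0, -0.0003], [0, 0, 0], 1],
  ],
)

```text
time_s: 12.72
eef_pos: [0.5627, -0.1167, 0.1627]
eef_rot: [-0.0, 0.858, 0.514, -0.0]
force: [1.5, 0.2, -15.4]
width: 0.089
gripper_force: 38.8
```

```bash
python3 lev.py
```

```text
lever [1.71754982] n 76 xmax 152.51145482161655
t 12.78 can tcp [123.66  -0.47 162.72] F(can) [  0.86   1.26 -16.24] M [ 0.11 -0.37 -0.01] w 0.093 gf 38.8 rot err deg [0.01 0.   0.04] J [-0.41  0.25  1.69  0.    1.21  0.08]
```

Emit:
send_rows(
  steps=[
    [[0, 0, -0.0003], [0, 0, 0], 1],
    [[0, 0, -0.0003], [0, 0, 0], 1],
  ],
)

```text
time_s: 13.02
eef_pos: [0.5626, -0.1166, 0.1628]
eef_rot: [-0.0, 0.858, 0.514, -0.0]
force: [0.5, 1.1, -17.9]
width: 0.09
gripper_force: 38.7
```

```bash
python3 lev.py
```

```text
lever [1.71192282] n 74 xmax 152.0883287493683
t 13.07 can tcp [123.54  -0.47 162.88] F(can) [  0.81   0.49 -17.94] M [ 0.22 -0.4  -0.04] w 0.089 gf 38.7 rot err deg [ 0.02 -0.    0.04] J [-0.41  0.25  1.69  0.    1.21  0.08]
```

```bash
cat > bar.py <<'E'
from h import *
import sys
im,d=manip.get_image("scene"); L=w2c(cloud("scene",d).reshape(-1,3))
k=(L[:,0]>60)&(abs(L[:,1])<34)&(abs(L[:,1])>13)&(L[:,2]<165)&(L[:,2]>132)&(L[:,0]<140); M=L[k]; M=M[np.argsort(M[:,1])]; print(M.round().astype(int).tolist())
cv2.imwrite(sys.argv[1],cv2.resize(im[130:210,240:340,::-1],(750,600),interpolation=2)); st()
E
python3 bar.py pics/b1.png
```

```text
[[126, -27, 135], [124, -26, 134], [127, 15, 147], [123, 16, 144], [129, 16, 145], [125, 17, 142], [92, 20, 132], [126, 21, 145], [130, 24, 147], [126, 24, 143], [127, 25, 149], [125, 26, 133], [126, 28, 145], [127, 28, 141], [124, 30, 140], [125, 30, 136], [126, 31, 133], [127, 32, 148]]
t 13.12 can tcp [123.53  -0.47 162.86] F(can) [  1.18   1.08 -17.19] M [ 0.14 -0.41 -0.04] w 0.091 gf 38.6 rot err deg [ 0.03 -0.    0.04] J [-0.41  0.25  1.69 -0.    1.21  0.08]
```

View pics/b1.png

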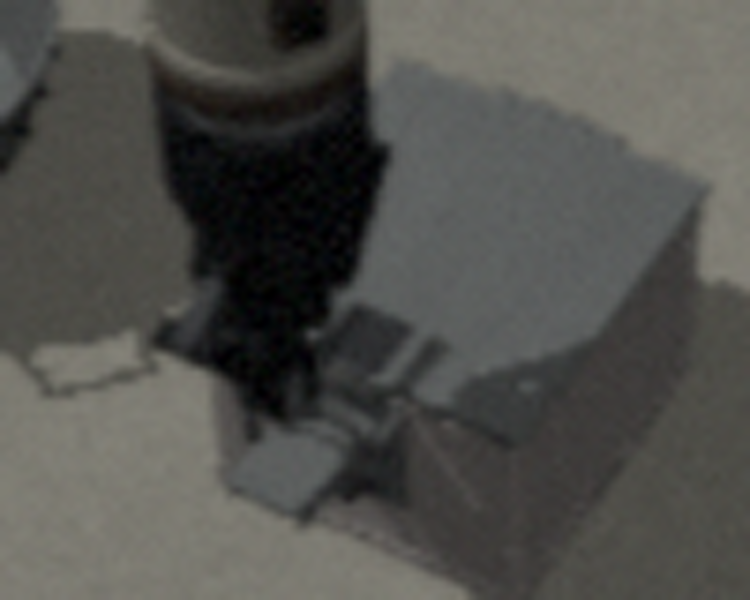

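Bail bar is held between the fingers at crop (270,400), lever at its stop. Next is the swing along the arc, checking the wire tension on the way.

Emit:
send_rows(
  steps=[
    [[0, -0.0025, -0.0003], [0, 0, 0], 1],
    [[0, -0.005, -0.0006], [0, 0, 0], 1],
    [[0, -0.0075, -0.0008], [0, 0, 0], 1],
    [[0, -0.0105, -0.0008], [0, 0, 0], 1],
    [[0, -0.0105, -0.0008], [0, 0, 0], 1],
  ],
)

```text
time_s: 13.75
eef_pos: [0.5539, -0.112, 0.1647]
eef_rot: [0.001, 0.858, 0.514, 0.0]
force: [2.6, -0.9, -11.0]
width: 0.092
gripper_force: 38.8
```

```bash
python3 -c "
from h import *
st()"
```

```text
t 13.75 can tcp [113.72  -0.46 164.73] F(can) [  2.77   0.43 -10.95] M [ 0.07 -0.44 -0.04] w 0.092 gf 38.8 rot err deg [-0.11  0.    0.04] J [-0.41  0.22  1.72 -0.    1.2   0.08]
```

Emit:
send_rows(
  steps=[
    [[0, -0.0025, 0.0], [0, 0, 0], 1],
    [[0, -0.005, 0.0002], [0, 0, 0], 1],
    [[0, -0.0075, 0.0004], [0, 0, 0], 1],
    [[0, -0.01, 0.0008], [0, 0, 0], 1],
    [[0, -0.01, 0.0008], [0, 0, 0], 1],
  ],
)

```text
time_s: 14.38
eef_pos: [0.5452, -0.1072, 0.1645]
eef_rot: [0.001, 0.858, 0.514, 0.001]
force: [2.0, -0.2, -0.8]
width: 0.088
gripper_force: 39.1
```

```bash
cat > rad.py <<'E'
from h import *
s,R=now(); p=w2c(s["eef_pos"]); F=C.inv().apply(s["force"]); b=np.array([p[0]-113,p[2]-22.3-89.5]); u=b/np.linalg.norm(b)
print("bar",b+[113,89.5],"r",np.linalg.norm(b).round(2),"tension",-(F[0]*u[0]+F[2]*u[1]).round(1),"perp",(F[0]*u[1]-F[2]*u[0]).round(1)); st()
E
python3 rad.py
```

```text
bar [103.83756565 142.18756636] r 53.48 tension 1.1 perp 1.6
t 14.38 can tcp [103.84  -0.39 164.49] F(can) [ 1.81  0.78 -0.8 ] M [ 0.06 -0.52 -0.05] w 0.088 gf 39.1 rot err deg [-0.12  0.    0.04] J [-0.41  0.2   1.74 -0.    1.2   0.08]
```

Emit:
send_rows(
  steps=[
    [[0, -0.0025, 0.0], [0, 0, 0], 1],
    [[0, -0.005, 0.0005], [0, 0, 0], 1],
    [[0, -0.0075, 0.0012], [0, 0, 0], 1],
    [[0, -0.01, 0.002], [0, 0, 0], 1],
    [[0, -0.01, 0.002], [0, 0, 0], 1],
  ],
)

```text
time_s: 15.0
eef_pos: [0.536, -0.1023, 0.1621]
eef_rot: [0.0, 0.858, 0.514, 0.0]
force: [1.8, -1.4, 5.3]
width: 0.088
gripper_force: 39.1
```

```bash
python3 rad.py
```

```text
bar [ 93.41055826 139.75252996] r 53.94 tension -4.1 perp 4.0
t 15.0 can tcp [ 93.41  -0.39 162.05] F(can) [ 2.26 -0.42  5.3 ] M [ 0.   -0.56 -0.02] w 0.088 gf 39.1 rot err deg [-0.06  0.    0.03] J [-0.41  0.17  1.77 -0.    1.19  0.08]
```

Emit:
send_rows(
  steps=[
    [[0, 0, -0.0004], [0, 0, 0], 1],
    [[0, -0.002, 0.0], [0, 0, 0], 1],
    [[0, -0.004, 0.0008], [0, 0, 0], 1],
    [[0, -0.004, 0.0008], [0, 0, 0], 1],
  ],
)

```text
time_s: 15.5
eef_pos: [0.5321, -0.1002, 0.1606]
eef_rot: [-0.0, 0.858, 0.514, -0.0]
force: [1.7, -1.0, 5.4]
width: 0.082
gripper_force: 39.1
```

```bash
python3 rad.py; python3 lev.py | head -1
```

```text
bar [ 88.98962739 138.27737775] r 54.37 tension -4.0 perp 4.2
t 15.5 can tcp [ 88.99  -0.39 160.58] F(can) [ 1.97 -0.05  5.41] M [ 0.02 -0.6  -0.08] w 0.082 gf 39.1 rot err deg [ 0.01 -0.    0.03] J [-0.41  0.17  1.79 -0.    1.19  0.08]
lever [1.71773722] n 76 xmax 153.3833309467292
```

Emit:
send_rows(
  steps=[
    [[0, -0.002, 0.0013], [0, 0, 0], 1],
    [[0, -0.004, 0.0028], [0, 0, 0], 1],
    [[0, -0.0055, 0.004], [0, 0, 0], 1],
    [[0, -0.0055, 0.004], [0, 0, 0], 1],
  ],
)

```text
time_s: 16.05
eef_pos: [0.5252, -0.0964, 0.156]
eef_rot: [-0.003, 0.858, 0.514, -0.002]
force: [-5.5, 2.7, 10.2]
width: 0.066
gripper_force: 38.9
```

```bash
python3 rad.py; python3 lev.py | head -1; python3 bar.py pics/b2.png
```

```text
bar [ 81.05022493 133.73182865] r 54.56 tension -11.9 perp 1.0
t 16.05 can tcp [ 81.05  -0.33 156.03] F(can) [-6.16 -0.19 10.18] M [-0.    1.11 -0.01] w 0.066 gf 38.9 rot err deg [ 0.4  -0.02  0.02] J [-0.41  0.16  1.8   0.    1.19  0.08]
lever [1.72025753] n 78 xmax 153.9389990854334
[[86, -25, 132], [86, -22, 134], [99, -14, 133], [81, 14, 136], [83, 15, 134], [81, 17, 134], [84, 19, 133], [96, 22, 133], [86, 24, 134], [82, 25, 135], [84, 26, 132]]
t 16.15 can tcp [ 81.05  -0.29 156.04] F(can) [-5.96 -0.3  10.13] M [-0.06  1.03 -0.02] w 0.063 gf 38.9 rot err deg [ 0.4  -0.02  0.01] J [-0.41  0.16  1.8   0.    1.19  0.08]
```

View pics/b2.png

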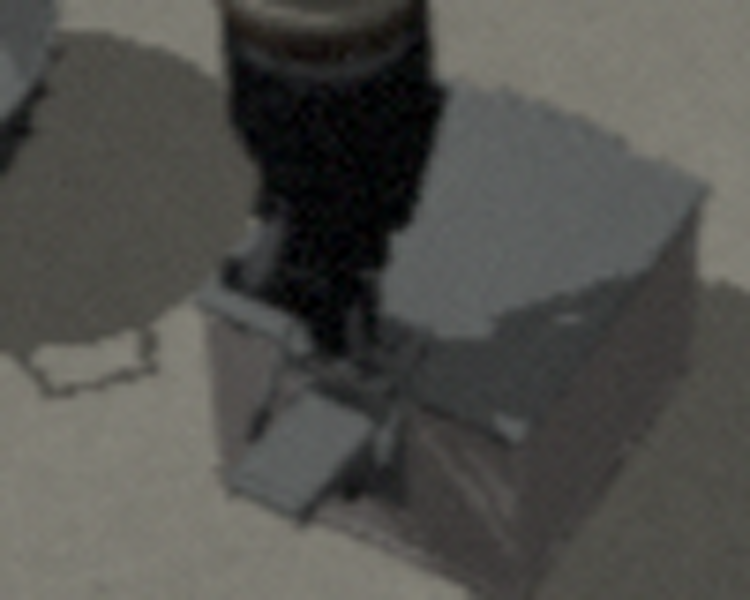

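Emit:
send_rows(
  steps=[
    [[0, 0, 0], [0, 0, 0], 1],
    [[0, -0.0005, 0.001], [0, 0, 0], 1],
    [[0, -0.001, 0.002], [0, 0, 0], 1],
  ],
  grip_force=20,
)

```text
time_s: 16.52
eef_pos: [0.5243, -0.096, 0.1542]
eef_rot: [-0.003, 0.858, 0.514, -0.002]
force: [-6.8, 3.1, 11.6]
width: 0.064
gripper_force: 39.5
```

```bash
python3 rad.py
```

```text
bar [ 80.07932155 131.9119897 ] r 53.69 tension -13.7 perp 1.2
t 16.52 can tcp [ 80.08  -0.33 154.21] F(can) [-7.49 -0.44 11.58] M [-0.07  1.1  -0.  ] w 0.064 gf 39.5 rot err deg [ 0.4  -0.03  0.02] J [-0.41  0.16  1.81  0.    1.18  0.08]
```

Emit:
send_rows(
  steps=[
    [[0, 0, 0.0007], [0, 0, 0], 1],
    [[0, 0, 0.0007], [0, 0, 0], 0.78],
    [[0, 0, 0.0007], [0, 0, 0], 0.7],
    [[0, 0, 0.0007], [0, 0, 0], 0.7],
  ],
)

```text
time_s: 17.02
eef_pos: [0.5249, -0.0964, 0.1525]
eef_rot: [-0.002, 0.858, 0.514, -0.001]
force: [-3.8, 2.1, 4.5]
width: 0.151
gripper_force: 2.4
```

```bash
python3 rad.py; python3 bar.py pics/b3.png; python3 lev.py|head -1
```

```text
bar [ 80.81549539 130.21395705] r 51.9 tension -6.2 perp -0.6
t 17.02 can tcp [ 80.82  -0.38 152.51] F(can) [-4.34  0.08  4.52] M [-0.04  0.75  0.  ] w 0.151 gf 2.4 rot err deg [ 0.28 -0.01  0.03] J [-0.41  0.16  1.81  0.    1.18  0.08]
[[96, -19, 137], [97, -18, 133], [81, 17, 133], [84, 19, 132], [84, 29, 134]]
t 17.07 can tcp [ 81.17  -0.39 152.79] F(can) [-4.67 -0.    4.87] M [ 0.06  0.9  -0.04] w 0.149 gf 2.6 rot err deg [ 0.23 -0.01  0.03] J [-0.41  0.16  1.81  0.    1.18  0.08]
lever [1.62862276] n 83 xmax 154.91598706872324
```

Emit:
send_rows(
  steps=[
    [[0, 0, -0.002], [0, 0, 0], 0.6],
    [[0, 0, -0.004], [0, 0, 0], 0.4],
    [[0, 0, -0.01], [0, 0, 0], 0.3],
    [[0, 0, -0.03], [0, 0, 0], 0.3],
    [[0, 0, -0.06], [0, 0, 0], 0.3],
    [[0, 0, -0.1], [0, 0, 0], 0.3],
    [[0, 0, -0.1], [0, 0, 0], 0.3],
  ],
)

```text
time_s: 18.0
eef_pos: [0.5288, -0.0983, 0.2581]
eef_rot: [0.004, 0.858, 0.514, 0.003]
force: [0.1, -0.8, 0.2]
width: 0.348
gripper_force: 0.0
```

```bash
python3 bar.py pics/b4.png; python3 lev.py|head -1
python3 - <<'E'
from h import *
im,d=manip.get_image("scene"); L=w2c(cloud("scene",d).reshape(-1,3))
k=(L[:,0]>60)&(abs(L[:,1])<32)&(L[:,2]<160)&(L[:,2]>122)&(L[:,0]<140); M=L[k]; M=M[np.argsort(M[:,1])]; print(M.round().astype(int).tolist())
E
```

```text
[[84, 19, 132]]
t 18.05 can tcp [ 83.91  -0.39 255.74] F(can) [-0.7  -0.08 -0.8 ] M [-0.01  0.04  0.  ] w 0.349 gf 0.0 rot err deg [-0.26  0.02  0.04] J [-0.41  0.06  1.71 -0.    1.37  0.08]
lever [1.62653978] n 83 xmax 155.39278164205507
[[81, -29, 125], [88, -28, 123], [82, -28, 131], [83, -28, 123], [81, -25, 127], [81, -25, 131], [79, -23, 131], [80, -23, 127], [81, -22, 125], [93, -21, 132], [95, -20, 131], [67, -20, 126], [73, -20, 127], [85, -19, 126], [81, -18, 131], [98, -18, 130], [93, -17, 130], [77, -17, 129], [72, -17, 128], [67, -16, 123], [95, -16, 128], [90, -16, 128], [62, -16, 123], [80, -15, 123], [97, -15, 126], [80, -15, 128], [92, -15, 126], [94, -14, 124], [88, -14, 127], [66, -14, 124], [77, -13, 130], [60, -13, 127], [81, -11, 131], [77, -10, 133], [84, -9, 130], [81, -8, 132], [82, -7, 129], [85, -5, 129], [80, -5, 128], [80, -5, 133], [81, -4, 125], [77, -3, 126], [77, -3, 132], [74, -1, 130], [82, 0, 124], [82, 0, 129], [79, 2, 131], [81, 3, 125], [83, 4, 132], [78, 4, 132], [80, 6, 130], [81, 6, 127], [77, 8, 133], [79, 9, 131], [83, 11, 127], [83, 11, 132], [80, 13, 129], [80, 13, 125], [76, 14, 130], [82, 14, 137], [77, 15, 128], [68, 16, 125], [80, 16, 127], [63, 16, 124], [92, 17, 130], [76, 17, 129], [72, 18, 125], [83, 18, 127], [84, 18, 123], [95, 18, 126], [96, 19, 132], [62, 19, 125], [80, 20, 129], [91, 20, 131], [92, 20, 128], [81, 20, 125], [63, 20, 122], [94, 21, 127], [84, 22, 125], [72, 22, 127], [78, 22, 128], [67, 22, 122], [61, 22, 126], [79, 23, 126], [97, 23, 126], [86, 23, 124], [77, 25, 129], [81, 27, 130], [82, 28, 122], [82, 28, 127], [88, 28, 124], [79, 29, 129], [79, 30, 125]]
```

View pics/b4.png

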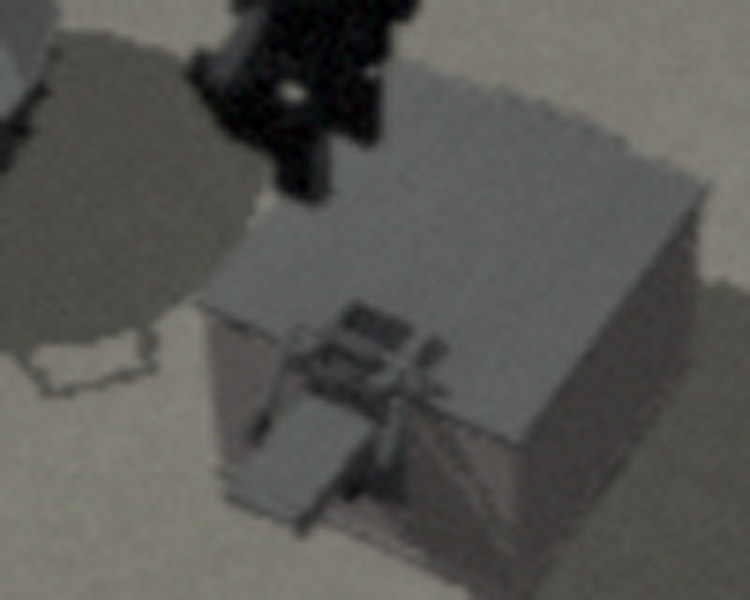

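The bar lies on both hooks at about x=78, z=126.5, behind the lips. The lever is still up at about 1.6. I'll lean the hand outward and close the fingers for the lever press.

```bash
cat > lp.py <<'E'
from h import *
PHI=np.radians(35); ty=np.array([np.cos(PHI),-np.sin(PHI)]); d=np.array([-np.sin(PHI),-np.cos(PHI)]); pin=np.array([95,90.])
def tcp(th,gap=0):
    a=np.array([np.sin(th),-np.cos(th)]); o=np.array([np.cos(th),np.sin(th)])
    if th>.96: T=pin+54*a+10*o-4*d+8*ty
    else: T=pin+47*a+12*o+14.5*ty
    p=T-(25+gap)*d; return np.array([p[0],0,p[1]])
if __name__=="__main__":
    st(); goto(tcp(1.63,25),PHI)
    p0=tcp(1.63,25); R=Rt(PHI)
    for th in [1.63,1.5,1.4,1.3,1.2,1.1,1.,.9,.8,.7,.6,.5,.4,.3,.2,.1,0]: print(th,tcp(th).round(1),(R.inv().apply(C.apply(tcp(th)-p0))/1000).round(4))
E
python3 lp.py
```

```text
t 18.15 can tcp [ 82.36  -0.49 252.94] F(can) [ 0.43 -0.2  -0.34] M [0.   0.03 0.04] w 0.349 gf 0.0 rot err deg [ 0.05 -0.    0.05] J [-0.41  0.06  1.71 -0.    1.37  0.08]
shift [0.0006 0.1036 0.11  ] turn [ 4.066e-01 -1.000e-04 -5.000e-04]
1.63 [171.5   0.  122.3] [-0.    -0.     0.025]
1.5 [172.8   0.  115.3] [-0.      0.0051  0.03  ]
1.4 [173.1   0.  109.8] [-0.      0.0085  0.0343]
1.3 [172.9   0.  104.4] [-0.      0.0115  0.0389]
1.2 [172.1   0.   98.9] [-0.      0.014   0.0438]
1.1 [170.8   0.   93.6] [-0.      0.016   0.0489]
1.0 [169.    0.   88.4] [-0.      0.0174  0.0542]
0.9 [165.5   0.   82.3] [-0.      0.018   0.0612]
0.8 [163.3   0.   78. ] [-0.      0.0187  0.066 ]
0.7 [160.7   0.   73.9] [0.     0.0189 0.0709]
0.6 [157.7   0.   70.1] [-0.      0.0186  0.0757]
0.5 [154.3   0.   66.7] [-0.      0.0178  0.0805]
0.4 [150.6   0.   63.5] [-0.      0.0166  0.0852]
0.3 [146.6   0.   60.8] [-0.      0.0149  0.0897]
0.2 [142.3   0.   58.5] [-0.      0.0127  0.0941]
0.1 [137.8   0.   56.6] [-0.      0.0101  0.0982]
0 [133.2   0.   55.2] [-0.      0.0072  0.102 ]
```

Emit:
send_rows(
  steps=[
    [[0, 0.03, 0], [0.1, 0, 0], 1],
    [[0, 0.06, 0], [0.2, 0, 0], 1],
    [[0, 0.09, 0], [0.3, 0, 0], 1],
    [[0, 0.105, 0.02], [0.407, 0, 0], 1],
    [[0, 0.105, 0.05], [0.407, 0, 0], 1],
    [[0, 0.104, 0.08], [0.407, 0, 0], 1],
    [[0, 0.104, 0.1], [0.407, 0, 0], 1],
    [[0, 0.104, 0.11], [0.407, 0, 0], 1],
    [[0, 0.104, 0.11], [0.407, 0, 0], 1],
  ],
  grip_force=60,
)

```text
time_s: 19.27
eef_pos: [0.618, -0.1463, 0.1435]
eef_rot: [-0.258, 0.818, 0.49, -0.155]
force: [0.2, -0.9, -0.6]
width: -0.0
gripper_force: 0.0
```

```bash
cat > ls.py <<'E'
from lp import *
import sys
s,R=now(); print("t",round(s["time_s"],2)); F=C.inv().apply(s["force"]); p=w2c(s["eef_pos"]); print("tcp",p.round(1),"F",F.round(1),"lean",np.degrees((Rt(PHI).inv()*R).as_rotvec()).round(2),s["joint_pos"].round(2))
for th in map(float,sys.argv[1:]):
    dd=R.inv().apply(C.apply(tcp(th)-p))/1000; print(th,dd.round(4))
E
python3 ls.py 1.63 1.5 1.4 1.3 1.2; python3 lev.py | head -1
```

```text
t 19.27
tcp [186.4  -0.5 143.5] F [ 0.6 -0.7 -0.6] lean [0.02 0.02 0.03] [-0.44  0.86  0.97  0.03  1.93  0.06]
1.63 [ 0.0005 -0.0001  0.0259]
1.5 [0.0005 0.005  0.0309]
1.4 [0.0005 0.0084 0.0352]
1.3 [0.0005 0.0114 0.0398]
1.2 [0.0005 0.0139 0.0447]
lever [1.61594448] n 79 xmax 153.13811291614192
```

Emit:
send_rows(
  steps=[
    [[0.0005, 0, 0.012], [0, 0, 0], 1],
    [[0.0005, 0, 0.02], [0, 0, 0], 1],
    [[0.0005, 0, 0.024], [0, 0, 0], 1],
    [[0.0005, 0.0025, 0.0284], [0, 0, 0], 1],
    [[0.0005, 0.005, 0.031], [0, 0, 0], 1],
    [[0.0005, 0.007, 0.033], [0, 0, 0], 1],
    [[0.0005, 0.0085, 0.035], [0, 0, 0], 1],
    [[0.0005, 0.0085, 0.035], [0, 0, 0], 1],
  ],
)

```text
time_s: 20.32
eef_pos: [0.6069, -0.1398, 0.1098]
eef_rot: [-0.258, 0.818, 0.49, -0.154]
force: [-0.8, -0.0, -0.0]
width: 0.005
gripper_force: 0.0
```

```bash
python3 ls.py 1.4 1.3 1.2 1.1 1.0; python3 lev.py | head -1
```

```text
t 20.32
tcp [173.6  -0.  109.8] F [-0.7 -0.4 -0. ] lean [-0.    0.02  0.04] [-0.44  0.86  1.03  0.03  1.86  0.06]
1.4 [ 0.     -0.0004  0.0002]
1.3 [0.     0.0026 0.0048]
1.2 [0.     0.0051 0.0097]
1.1 [0.     0.0071 0.0148]
1.0 [0.     0.0086 0.0201]
lever [1.62771073] n 68 xmax 162.3928894118054
```

```bash
cat > lv2.py <<'E'
from h import *
im,d=manip.get_image("scene"); L=w2c(cloud("scene",d).reshape(-1,3))
k=(L[:,0]>112)&(L[:,0]<165)&(abs(L[:,1])<17)&(L[:,2]<125)&(L[:,2]>20); M=L[k]; M=M[np.argsort(M[:,0])]; print(M[::2].round().astype(int).tolist())
E
python3 lv2.py
```

```text
[[112, 11, 106], [113, -7, 102], [114, -2, 105], [114, 15, 102], [115, 12, 100], [115, -9, 107], [116, 10, 105], [116, 3, 106], [117, 17, 101], [118, 4, 104], [119, -10, 106], [119, 8, 108], [120, 9, 104], [121, -1, 109], [122, -1, 105], [122, -8, 106], [122, 16, 92], [123, -14, 108], [123, 14, 106], [124, 0, 103], [124, -10, 101], [125, 8, 105], [126, -2, 104], [126, 5, 104], [127, -12, 104], [127, 13, 110], [128, 14, 107], [129, -7, 105], [130, 7, 104], [131, 1, 106], [131, 8, 102], [132, -9, 101], [133, -1, 107], [133, 17, 105], [135, -3, 103], [135, 4, 103], [136, 8, 107], [137, 12, 106], [138, 9, 105], [138, 9, 101], [139, 16, 92], [140, 0, 106], [140, -3, 104], [141, 7, 102], [142, 4, 101], [142, 15, 104], [143, -5, 107], [144, -1, 106], [145, 16, 93], [146, 4, 105], [147, -2, 108], [148, 12, 104], [149, -4, 109], [150, 0, 108], [150, 4, 110], [151, 4, 106], [153, 8, 102], [153, 8, 107], [155, 16, 109], [155, 6, 107], [161, 7, 115], [162, 10, 104], [163, 2, 118]]
```

```bash
sed -i 's/8\*ty/0*ty/; s/14.5\*ty/7*ty/' lp.py; python3 ls.py 1.63 1.6 1.55 1.5 1.4 1.3
```

```text
t 20.43
tcp [173.7   0.  110.1] F [ 0.3 -0.6 -0.8] lean [-0.03  0.02  0.03] [-0.44  0.86  1.03  0.03  1.86  0.06]
1.63 [-0.     -0.0168 -0.0088]
1.6 [-0.     -0.0155 -0.0077]
1.55 [-0.     -0.0136 -0.0057]
1.5 [-0.     -0.0117 -0.0037]
1.4 [-0.     -0.0083  0.0006]
1.3 [-0.     -0.0053  0.0052]
```

Emit:
send_rows(
  steps=[
    [[0, 0, -0.02], [0, 0, 0], 1],
    [[0, -0.008, -0.024], [0, 0, 0], 1],
    [[0, -0.0165, -0.024], [0, 0, 0], 1],
    [[0, -0.0165, -0.018], [0, 0, 0], 1],
    [[0, -0.0165, -0.013], [0, 0, 0], 1],
    [[0, -0.0165, -0.01], [0, 0, 0], 1],
    [[0, -0.0155, -0.0077], [0, 0, 0], 1],
    [[0, -0.0145, -0.0067], [0, 0, 0], 1],
    [[0, -0.0136, -0.0057], [0, 0, 0], 1],
    [[0, -0.0136, -0.0057], [0, 0, 0], 1],
  ],
)

```text
time_s: 21.68
eef_pos: [0.6003, -0.1362, 0.123]
eef_rot: [-0.258, 0.818, 0.49, -0.154]
force: [0.2, 0.3, 2.2]
width: -0.002
gripper_force: 1.5
```

```bash
python3 ls.py 1.55 1.5 1.4 1.3 1.2
```

```text
t 21.68
tcp [166.1   0.  123. ] F [0.1 0.3 2.2] lean [-0.06  0.03  0.03] [-0.43  0.83  1.06  0.03  1.86  0.06]
1.55 [-0.      0.      0.0004]
1.5 [-0.      0.0019  0.0025]
1.4 [-0.      0.0053  0.0068]
1.3 [-0.      0.0083  0.0114]
1.2 [-0.      0.0108  0.0163]
```

Emit:
send_rows(
  steps=[
    [[0, 0.001, 0.0013], [0, 0, 0], 1],
    [[0, 0.002, 0.0025], [0, 0, 0], 1],
    [[0, 0.0037, 0.0046], [0, 0, 0], 1],
    [[0, 0.0053, 0.0068], [0, 0, 0], 1],
    [[0, 0.0068, 0.009], [0, 0, 0], 1],
    [[0, 0.0083, 0.0114], [0, 0, 0], 1],
  ],
)

```text
time_s: 22.42
eef_pos: [0.6014, -0.1369, 0.1085]
eef_rot: [-0.256, 0.819, 0.49, -0.153]
force: [6.1, -3.7, 3.7]
width: -0.001
gripper_force: 3.6
```

```bash
python3 ls.py 1.3 1.2 1.1 1.0 0.9; python3 lv2.py
```

```text
t 22.43
tcp [167.4  -0.  108.5] F [ 7.1 -0.3  3.7] lean [-0.27  0.05  0.04] [-0.43  0.84  1.06  0.03  1.84  0.06]
1.3 [ 0.     -0.0011  0.0002]
1.2 [0.     0.0014 0.0051]
1.1 [0.     0.0034 0.0102]
1.0 [0.     0.0048 0.0155]
0.9 [0.     0.0059 0.0225]
[[112, 0, 100], [112, 17, 87], [113, 14, 99], [114, 1, 97], [114, 11, 100], [115, 5, 96], [115, -9, 102], [116, 12, 97], [116, 2, 96], [116, 16, 100], [116, -8, 100], [118, -11, 100], [118, 7, 96], [119, 11, 99], [120, -6, 100], [120, 11, 96], [120, 8, 94], [120, -10, 94], [121, 5, 93], [122, -8, 101], [122, -12, 94], [123, -4, 94], [124, 14, 97], [124, -7, 94], [125, 4, 97], [125, -10, 94], [127, -9, 91], [128, 16, 94], [129, 6, 93], [130, 7, 100], [130, 14, 95], [131, -10, 95], [132, 12, 96], [133, 5, 92], [133, 9, 95], [133, -2, 93], [134, 9, 91], [135, -15, 92], [136, 14, 97], [136, 0, 93], [137, 4, 96], [137, -6, 95], [137, 8, 94], [138, -9, 93], [139, 2, 92], [140, 6, 90], [141, 14, 92], [141, -7, 94], [143, 12, 93], [143, 5, 94], [145, 2, 89], [146, 10, 90], [147, 7, 90], [151, 10, 91], [152, 10, 87], [153, 5, 109], [154, 8, 88], [156, 7, 110], [157, 11, 103], [159, 6, 112], [162, 10, 103], [163, 8, 112], [165, 9, 106]]
```

```bash
python3 - <<'E'
s=open('lp.py').read().split('\n')
s=[l for l in s if not l.strip().startswith('else:')]
s=[('    T=pin+45*a+12*o' if l.strip().startswith('if th>') else l) for l in s]
open('lp.py','w').write('\n'.join(s))
E
python3 ls.py 1.35 1.3 1.25 1.2 1.1 1.0 0.9 0.8
```

```text
t 22.48
tcp [167.3  -0.  108. ] F [7.3 0.3 3.3] lean [-0.26  0.05  0.04] [-0.43  0.84  1.06  0.03  1.84  0.06]
1.35 [ 0.     -0.0118  0.003 ]
1.3 [ 0.     -0.0105  0.0049]
1.25 [ 0.     -0.0092  0.0068]
1.2 [ 0.     -0.0081  0.0088]
1.1 [ 0.     -0.0061  0.013 ]
1.0 [ 0.     -0.0045  0.0174]
0.9 [ 0.     -0.0034  0.0219]
0.8 [ 0.     -0.0027  0.0265]
```

Emit:
send_rows(
  steps=[
    [[0, 0.002, -0.008], [0, 0, 0], 1],
    [[0, -0.004, -0.014], [0, 0, 0], 1],
    [[0, -0.011, -0.014], [0, 0, 0], 1],
    [[0, -0.011, -0.006], [0, 0, 0], 1],
    [[0, -0.011, 0.0], [0, 0, 0], 1],
    [[0, -0.011, 0.003], [0, 0, 0], 1],
    [[0, -0.0105, 0.0049], [0, 0, 0], 1],
    [[0, -0.0092, 0.0068], [0, 0, 0], 1],
    [[0, -0.0081, 0.0088], [0, 0, 0], 1],
    [[0, -0.0081, 0.0088], [0, 0, 0], 1],
  ],
)

```text
time_s: 23.72
eef_pos: [0.5898, -0.1306, 0.1056]
eef_rot: [-0.258, 0.818, 0.49, -0.154]
force: [-1.3, 1.2, 2.5]
width: -0.003
gripper_force: 1.8
```

```bash
python3 ls.py 1.2 1.1 1.0 0.9 0.8; python3 lv2.py
```

```text
t 23.73
tcp [154.2   0.  105.6] F [-1.7  0.5  2.5] lean [0.   0.03 0.03] [-0.43  0.82  1.11  0.03  1.82  0.06]
1.2 [-0.      0.0013 -0.0006]
1.1 [-0.      0.0033  0.0036]
1.0 [-0.      0.0049  0.0079]
0.9 [-0.      0.0061  0.0124]
0.8 [-0.      0.0068  0.017 ]
[[112, 0, 100], [113, 3, 94], [113, -7, 97], [113, -10, 100], [114, 11, 94], [114, -10, 97], [116, 6, 94], [117, -4, 98], [117, 0, 101], [118, 17, 88], [118, 14, 96], [119, 7, 92], [119, 4, 95], [119, 14, 93], [121, -6, 92], [122, 2, 92], [123, -8, 97], [123, 10, 94], [123, 17, 94], [124, 10, 90], [125, -7, 91], [126, 11, 88], [126, 1, 92], [126, 5, 95], [127, 9, 93], [128, 16, 93], [128, 2, 90], [129, 6, 93], [130, 6, 89], [131, 11, 89], [133, 12, 87], [135, 10, 92], [136, 17, 79], [138, 15, 89], [139, 15, 76], [139, 12, 84], [139, 13, 89], [141, 17, 84], [141, 4, 100], [141, 10, 85], [143, 11, 82], [143, 9, 101], [144, 15, 87], [146, 10, 96], [147, 17, 76], [147, 14, 85], [148, 5, 108], [148, 9, 102], [150, 8, 84], [150, 10, 100], [152, 10, 92], [152, 12, 112], [152, 6, 81], [153, 11, 99], [155, 10, 109], [156, 6, 89], [157, 10, 98], [157, 11, 109], [159, 9, 109], [161, 5, 94], [161, 4, 118], [164, 2, 119], [164, 6, 117], [165, 9, 111]]
```

Emit:
send_rows(
  steps=[
    [[0, 0.002, 0.0015], [0, 0, 0], 1],
    [[0, 0.0033, 0.0036], [0, 0, 0], 1],
    [[0, 0.0041, 0.0057], [0, 0, 0], 1],
    [[0, 0.0049, 0.0079], [0, 0, 0], 1],
    [[0, 0.0049, 0.0079], [0, 0, 0], 1],
  ],
)

```text
time_s: 24.4
eef_pos: [0.5883, -0.1298, 0.0968]
eef_rot: [-0.26, 0.818, 0.49, -0.156]
force: [-5.0, 2.0, 5.5]
width: 0.001
gripper_force: 3.9
```

```bash
python3 ls.py 1.0 0.9 0.8 0.7 0.6 0.5
```

```text
t 24.4
tcp [1.524e+02 1.000e-01 9.680e+01] F [-5.3 -0.6  5.5] lean [ 0.24 -0.    0.03] [-0.43  0.83  1.12  0.03  1.81  0.06]
1.0 [-0.0001  0.0013 -0.0003]
0.9 [-0.0001  0.0025  0.0042]
0.8 [-0.0001  0.0032  0.0088]
0.7 [-0.0001  0.0035  0.0134]
0.6 [-0.0001  0.0033  0.0181]
0.5 [-0.0001  0.0026  0.0227]
```

Emit:
send_rows(
  steps=[
    [[0, -0.003, 0.0005], [0, 0, 0], 1],
    [[0, -0.002, 0.003], [0, 0, 0], 1],
    [[0, -0.0015, 0.0045], [0, 0, 0], 1],
    [[0, -0.001, 0.007], [0, 0, 0], 1],
    [[0, -0.0008, 0.0088], [0, 0, 0], 1],
    [[0, -0.0008, 0.0088], [0, 0, 0], 1],
  ],
)

```text
time_s: 25.15
eef_pos: [0.5852, -0.1282, 0.0907]
eef_rot: [-0.257, 0.819, 0.49, -0.154]
force: [0.9, -0.3, 6.1]
width: 0.003
gripper_force: 3.0
```

```bash
python3 ls.py 0.8 0.7 0.6 0.5 .4; python3 lv2.py
```

```text
t 25.15
tcp [149.    0.   90.7] F [0.9 0.1 6.1] lean [-0.15  0.04  0.03] [-0.43  0.82  1.14  0.03  1.79  0.06]
0.8 [-0.      0.0025  0.0019]
0.7 [-0.      0.0028  0.0065]
0.6 [-0.      0.0025  0.0112]
0.5 [-0.      0.0018  0.0158]
0.4 [-0.      0.0007  0.0203]
[[112, -4, 93], [113, 14, 91], [113, 10, 89], [114, -3, 90], [115, 4, 87], [115, -6, 90], [116, -2, 89], [117, 9, 87], [117, 16, 92], [118, 9, 83], [118, 17, 84], [119, 17, 70], [120, 8, 90], [121, -6, 86], [121, 15, 86], [122, 5, 86], [123, 16, 83], [123, 9, 79], [123, 16, 74], [123, 6, 82], [124, 17, 80], [124, 10, 86], [125, -7, 85], [125, -8, 81], [126, 7, 81], [126, 3, 79], [126, 14, 81], [128, 16, 79], [129, 13, 78], [130, 9, 72], [131, 17, 68], [132, 15, 79], [133, 11, 67], [133, 11, 72], [135, 15, 62], [135, 9, 68], [137, 17, 61], [138, 5, 98], [139, 8, 77], [139, 11, 64], [140, 9, 88], [141, 7, 92], [143, 6, 65], [143, 3, 64], [145, 11, 71], [145, 11, 66], [145, 4, 114], [146, 10, 90], [147, 10, 81], [147, 6, 74], [147, 10, 77], [150, 11, 115], [151, 10, 101], [152, 10, 92], [153, 12, 114], [155, 10, 119], [155, 10, 101], [156, 9, 91], [157, 5, 80], [157, 11, 109], [159, 9, 109], [160, 6, 103], [161, 10, 98], [162, 6, 86], [164, 6, 117]]
```

Emit:
send_rows(
  steps=[
    [[0, 0.0007, 0.002], [0, 0, 0], 1],
    [[0, 0.001, 0.0043], [0, 0, 0], 1],
    [[0, 0.001, 0.0065], [0, 0, 0], 1],
    [[0, 0.0008, 0.009], [0, 0, 0], 1],
    [[0, 0.0005, 0.0112], [0, 0, 0], 1],
    [[0, 0.0005, 0.0112], [0, 0, 0], 1],
  ],
)

```text
time_s: 25.95
eef_pos: [0.5799, -0.1253, 0.081]
eef_rot: [-0.257, 0.819, 0.49, -0.154]
force: [1.5, -0.2, 6.0]
width: 0.0
gripper_force: 2.2
```

```bash
python3 ls.py 0.6 0.5 .4 .3 .2
```

```text
t 25.95
tcp [143.  -0.  81.] F [1.4 0.6 6. ] lean [-0.16  0.04  0.04] [-0.43  0.82  1.16  0.03  1.77  0.06]
0.6 [ 0.      0.0019 -0.0002]
0.5 [-0.      0.0012  0.0044]
0.4 [-0.      0.      0.0089]
0.3 [-0.     -0.0016  0.0132]
0.2 [-0.     -0.0036  0.0174]
```

Emit:
send_rows(
  steps=[
    [[0, 0.0, 0.0015], [0, 0, 0], 1],
    [[0, -0.0005, 0.003], [0, 0, 0], 1],
    [[0, -0.001, 0.0044], [0, 0, 0], 1],
    [[0, -0.0015, 0.0066], [0, 0, 0], 1],
    [[0, -0.0022, 0.0089], [0, 0, 0], 1],
    [[0, -0.0022, 0.0089], [0, 0, 0], 1],
  ],
)

```text
time_s: 26.7
eef_pos: [0.5728, -0.1216, 0.0737]
eef_rot: [-0.258, 0.818, 0.49, -0.155]
force: [4.3, -1.5, 0.4]
width: -0.005
gripper_force: 1.9
```

```bash
python3 ls.py .4 .3 .2 .1 0; python3 lv2.py
```

```text
t 26.7
tcp [134.9  -0.   73.7] F [4.5 0.7 0.4] lean [-0.    0.01  0.04] [-0.43  0.81  1.19  0.03  1.75  0.06]
0.4 [ 0.      0.0025 -0.0017]
0.3 [0.     0.0009 0.0026]
0.2 [ 0.     -0.0011  0.0068]
0.1 [ 0.     -0.0036  0.0108]
0.0 [ 0.     -0.0064  0.0145]
[[112, 3, 88], [113, 13, 81], [113, 13, 76], [113, 16, 58], [114, 6, 72], [114, 6, 67], [114, 13, 67], [115, 10, 56], [115, 17, 51], [115, -4, 72], [116, 15, 74], [116, 11, 63], [117, 15, 61], [117, 7, 47], [118, 8, 53], [118, 9, 69], [120, 6, 69], [120, 13, 54], [121, 13, 45], [121, 10, 48], [121, 6, 41], [124, 8, 55], [125, 15, 46], [126, 7, 81], [126, 9, 102], [127, 0, 115], [128, 11, 123], [129, -6, 114], [129, 11, 116], [131, -2, 118], [131, 10, 74], [132, 6, 101], [133, 3, 119], [133, 11, 68], [134, 11, 116], [134, 10, 97], [135, 8, 67], [135, 8, 63], [135, 9, 78], [136, 8, 116], [136, 9, 121], [136, 11, 94], [136, 5, 115], [137, 10, 76], [139, 7, 109], [141, 10, 85], [141, 9, 75], [141, 5, 68], [142, 12, 106], [142, 7, 84], [143, 8, 81], [146, 9, 81], [147, 11, 97], [148, 16, 120], [150, 9, 85], [151, 15, 118], [152, 15, 115], [155, 5, 97], [158, 10, 94], [161, 13, 104], [161, 12, 90]]
```

Emit:
send_rows(
  steps=[
    [[0, -0.0015, 0.002], [0, 0, 0], 1],
    [[0, -0.0025, 0.0045], [0, 0, 0], 1],
    [[0, -0.0035, 0.0068], [0, 0, 0], 1],
    [[0, -0.0045, 0.0088], [0, 0, 0], 1],
    [[0, -0.0058, 0.0108], [0, 0, 0], 1],
    [[0, -0.0058, 0.0108], [0, 0, 0], 1],
  ],
)

```text
time_s: 27.5
eef_pos: [0.5644, -0.117, 0.0691]
eef_rot: [-0.256, 0.819, 0.49, -0.153]
force: [7.2, -3.0, 0.5]
width: -0.004
gripper_force: 4.0
```

```bash
python3 ls.py .1 0; python3 lv2.py
```

```text
t 27.5
tcp [125.4   0.   69.1] F [7.8 0.7 0.5] lean [-0.23  0.04  0.04] [-0.43  0.79  1.23  0.04  1.73  0.06]
0.1 [-0.      0.0016  0.0016]
0.0 [-0.     -0.0012  0.0053]
[[114, 6, 67], [114, 10, 60], [116, 11, 125], [117, 11, 120], [117, 5, 70], [118, -7, 111], [119, 12, 119], [119, 9, 65], [120, 8, 108], [121, 10, 115], [121, 10, 120], [122, 10, 59], [123, 7, 116], [123, 8, 64], [123, 7, 97], [124, 9, 75], [124, 8, 112], [124, 9, 60], [125, 9, 71], [125, -2, 113], [126, 5, 98], [126, 12, 108], [126, 2, 111], [128, 7, 53], [128, 3, 110], [129, 10, 96], [130, 9, 72], [130, 4, 107], [131, 10, 69], [132, 4, 81], [134, 2, 82], [135, 9, 78], [135, 11, 98], [136, 10, 89], [138, 11, 77], [140, 6, 87], [143, 11, 83], [147, 15, 118], [147, 14, 84], [147, 11, 88], [148, 8, 96], [149, 11, 80], [151, 5, 73], [154, 11, 86], [159, 10, 81], [159, 16, 104], [160, 8, 80], [161, 16, 101], [163, 6, 83], [164, 13, 78], [164, 15, 109], [165, 10, 73]]
```

Emit:
send_rows(
  steps=[
    [[0, -0.0008, 0.0006], [0, 0, 0], 1],
    [[0, -0.0016, 0.0011], [0, 0, 0], 1],
    [[0, -0.0016, 0.0011], [0, 0, 0], 1],
  ],
)

```text
time_s: 27.92
eef_pos: [0.5642, -0.117, 0.0693]
eef_rot: [-0.255, 0.82, 0.49, -0.152]
force: [12.0, -5.3, -1.2]
width: 0.004
gripper_force: 6.4
```

Emit:
send_rows(
  steps=[
    [[0, -0.0008, 0.0006], [0, 0, 0], 1],
    [[0, -0.0008, 0.0006], [0, 0, 0], 1],
  ],
)

```text
time_s: 28.18
eef_pos: [0.5641, -0.1169, 0.0694]
eef_rot: [-0.254, 0.82, 0.49, -0.151]
force: [13.3, -6.6, -0.9]
width: 0.0
gripper_force: 7.7
```

```bash
python3 ls.py 0
```

```text
t 28.18
tcp [125.   -0.   69.4] F [14.8  0.5 -0.9] lean [-0.66  0.08  0.05] [-0.43  0.79  1.24  0.04  1.72  0.06]
0.0 [ 0.     -0.0008  0.0053]
```

Emit:
send_rows(
  steps=[
    [[0, 0.01, -0.01], [0, 0, 0], 1],
    [[0, 0.03, -0.04], [0, 0, 0], 1],
    [[0, 0.05, -0.09], [0, 0, 0], 1],
    [[0, 0.05, -0.14], [0, 0, 0], 1],
    [[0, 0.0, -0.2], [0, 0, 0], 1],
    [[0, -0.05, -0.25], [0, 0, 0], 1],
    [[0, -0.05, -0.25], [0, 0, 0], 1],
  ],
)

```text
time_s: 29.05
eef_pos: [0.6509, -0.1631, 0.307]
eef_rot: [-0.256, 0.819, 0.49, -0.153]
force: [0.5, -0.3, 1.1]
width: 0.003
gripper_force: 0.0
```

Run:
```python
from h import *
st()
im,d=manip.get_image("scene"); L=w2c(cloud("scene",d).reshape(-1,3))
cv2.imwrite("pics/b5.png",cv2.resize(im[130:210,240:340,::-1],(750,600),interpolation=2))
k=(L[:,0]>100)&(L[:,0]<130)&(abs(L[:,1])<15)&(L[:,2]<86)&(L[:,2]>30); M=L[k]
from scipy.stats import theilslopes
print(len(M),theilslopes(M[:,0],M[:,2])); 
for lo in range(30,86,8):
    m=M[(M[:,2]>=lo)&(M[:,2]<lo+8)]; print(lo,len(m),np.median(m[:,0]) if len(m) else 0)
k=(L[:,0]>60)&(abs(L[:,1])<12)&(L[:,2]<160)&(L[:,2]>122)&(L[:,0]<110); M=L[k]; print(np.median(M,0),M.round().astype(int).tolist())
```

```text
t 29.05 can tcp [2.2336e+02 2.4000e-01 3.0703e+02] F(can) [0.56 0.01 1.06] M [-0.04 -0.22  0.03] w 0.003 gf 0.0 rot err deg [3.477e+01 2.000e-02 1.000e-02] J [-0.44  0.88  0.61  0.04  2.26  0.07]
86 TheilslopesResult(slope=np.float64(-0.008683037229386457), intercept=np.float64(107.54509777745317), low_slope=np.float64(-0.0321583829812666), high_slope=np.float64(0.011680282009973793))
30 4 106.7274766310199
38 14 107.79905662589525
46 14 106.73690544598313
54 13 106.96592939415677
62 12 106.52432937694147
70 13 106.28744640906358
78 16 107.21323658706015
[ 88.26736942   1.21186967 129.55884328] [[86, -11, 132], [85, -8, 132], [88, -10, 130], [86, -8, 129], [85, -5, 130], [83, -3, 129], [89, -10, 126], [89, -6, 127], [89, -3, 130], [88, 0, 131], [86, 3, 130], [87, 7, 133], [84, 9, 132], [88, -7, 122], [92, -1, 130], [91, 2, 130], [89, 5, 130], [88, 7, 130], [87, 10, 131], [84, 12, 129], [89, 0, 122], [92, 6, 129], [92, 10, 131], [89, 12, 129], [89, 8, 123], [89, 11, 124]]
```

View pics/b5.png

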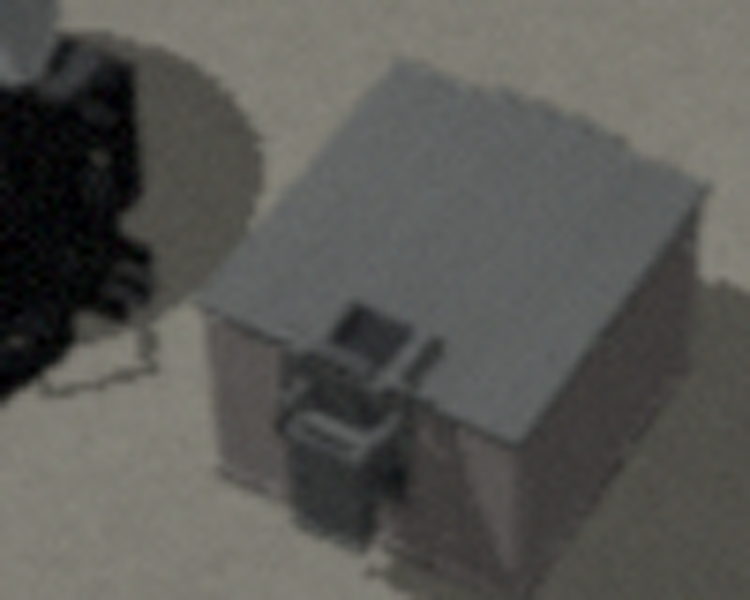

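The lever hangs straight down with its face at x=107 and slope about 0. The bar is behind the lips at (88,126), the lid is flat, and the robot is clear of everything.

```bash
python3 -c "
from workcell import manip
print(manip.job_done())"
```

```text
the job is handed in; nothing more can be done
None
```

I clamped the canister and handed the job in. The last camera check showed the lid flat on its seal, the bail bar seated behind both hook lips, the lever fully home and the robot touching nothing. The hand-in gave no verdict.

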